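Open a bench pressure filter with a pin spanner

ROBOT

A 6-joint arm with a two-finger parallel gripper is mounted at the origin on a cart in front of the work surface, level with it; the furniture and walls round the work are solid. World frame = base frame: x ahead of the robot, y to its left, z up, the work surface at z = 0. Lengths are in mm, angles in rad, forces in N, time in s.
With the tool pointing down it reaches from about 325 to 775 mm from the base axis. Payload 5.5 kg.
Tool frame: the origin (TCP) lies midway between the tips of the shut fingers; the grasp point (between the pads) lies manip.hold_point_z behind it (manip.hold_point_z is the distance from the TCP to the grasp point, in mm); z points along the fingers, y is the direction in which the jaws open and shut (so a half turn about z gives the same grasp; the last joint's range is limited). The gripper opens to 85 mm and grips with 20 to 120 N. Pads are 22 mm wide; open, the fingers measure 114 mm over their backs; the gripper's body (76 mm by 85 mm) begins 54 mm behind the grasp point. The pads swing forward as they close: fully open they stand 13 mm farther back than shut.
Start: joints at [1.208, 0.091, 1.231, -0, 1.82, -0.057], TCP at [180.638, 572.177, 231.275] pointing down, gripper open.
Joint ranges: [-2.87, 2.87], [-0.86, 2.18], [0.17, 2.46], [-1.51, 4.65], [0.06, 2.69], [-2.65, 2.65]. Speed limits (rad/s): [2.57, 2.57, 3.01, 3.14, 3.14, 3.14].

INTERFACE

Orientations are given as a unit quaternion [w, x, y, z].
In Python, from plant import manip gives the robot as it stands.
- The arm moves only by the shell command python3 -m pendant 'ROWS'. ROWS is JSON, a list that holds one entry, the list of rows, each a list of 7 numbers: the opening, from -1 (shut) to 1 (fully open), so that 0 is half open, then the shift along the tool's x, y, z in cm, then the turn, a rotation vector about the tool's x, y, z in degrees. In form: [[[claw, x, y, z, ax, ay, az], ...]]. A call has exactly 8 rows; each row is the pose to reach, as a shift and turn from the pose measured when the call began, along the tool's axes at that moment; what a row does not reach only later rows make up. A row lasts 1/8 s, in which the tool goes at most 62.5 mm and 10.7 degrees, less where a joint would pass 70% of its speed; a pose out of reach is approached as far as the arm can. A call with a gripper value outside its range is refused whole. The fingers move at their own pace and stop on an object; the grip force is fixed at half the most. Time passes only in rows, so rows that repeat a pose let the fingers close, or fill a call up. It gives the time, the measured TCP pose, the force and the opening at its end, in the units of the state.
- manip.get_obs(): the state, without advancing time (a new reading comes with each control period).
- manip.camera(name): name is "scene" or "side" or "wrist"; returns the picture (420x560x3 uint8, red, green, blue); there is no depth.
- manip.camera_params(name): a dict with "K" (3x3 intrinsics, pixels), "k1" (the pictures are not rectified: a ray, as slopes to the right and down, at radius r is drawn at 1 + k1 r^2 times it, then the intrinsics apply), "R" (3x3) and "t" (3): a world point X has camera coordinates R X + t; the wrist camera has in their place "mount" (4x4, takes a point from camera to tool coordinates, whose origin is the TCP and whose axes are the flange's). Camera axes: x right, y down, z forward; pixel columns grow to the right and rows downward; lengths in mm; the calibration is good to about 2 mm. A picture is of the moment at which its call begins: read the wrist's pose just before it. camera_params takes no time and is no camera call.
- manip.sign_off(): hands the job in, once; it reports no verdict.
The state is a dict: "time_s": time; "q": joint angles; "dq": joint speeds; "tau": joint torques, N m; "ee_pos": TCP position; "orientation": TCP orientation; "wrist_force": force on the tool from outside, world axes, zero at the start; "wrist_torque": the same for the moment, N m; "opening": finger opening in mm.
Only numpy, scipy, OpenCV 4.12 (cv2) and the standard library are available. Lean on these libraries where they do the work, as an engineer would, in place of code of your own. Each camera call takes 0.05 s, during which the arm holds its last target.

TASK

The bench pressure filter has to be opened for a membrane change. Flick the sprung pawl off the lock ring's ratchet teeth, seat both prongs of the pin spanner fully in two opposite holes of the ring before turning it, and slowly ease the ring back counter-clockwise (seen from above) with the spanner as far as it goes. Then lift the spanner out and lay it, without dropping it, flat inside the white enamel tray; leave the pawl off, and do not shove or knock over the bottle, flask, timer and dish that stand round the filter.

Things in the scene. Friction and masses are not known exactly. Their poses are not given: they have to be found in the camera images.
- ring_face (a point): Centre of the lock ring's top face, 96 mm up, on the upright axis of the fixed filter; frame turns with the ring, z up. Brass ring 112 mm across over a steel ratchet rim 124 mm across. Six round face holes, 12 mm wide, 14 mm deep, on a circle of radius 42 mm, at 0, 60, 120, 180, 240, 300 degrees from this x axis.
- inlet_tip (a point): Top of the fixed upright hose barb in the middle of the ring, 126 mm above the worktop; barb and its foot are 18 to 32 mm thick. The filter stands on a grey base plate 150 mm square.
- lock_ring (a joint): Turn of the lock ring, rad: about 0 = tight, positive = counter-clockwise from above (loosening); stop at 0.785 (45 degrees: white line on the ring near the green line on the flange). Resists with about 0.3 N m, stays where it is left. While the pawl is in the teeth it cannot be loosened.
- pawl (a joint): Swing of the pawl about its upright pivot, rad: 0 = nose in the ratchet teeth, positive = counter-clockwise from above, 0.75 = fully off (a stop). An over-centre spring (about 1.2 N at the knob) snaps it to the nearer end; the middle is 0.375.
- pawl_knob (a point): Centre of the pawl's red thumb knob: upright, round, 14 mm thick, from 89 to 117 mm above the worktop, on the tail of the flat steel pawl (71 to 81 mm up) beside the ring. To take the pawl off, swing the knob counter-clockwise about the pivot, 37 mm away: it moves towards the ring's axis and ends 88 mm from it.
- pawl_pivot (a point): Fixed point on the pawl's upright pivot axis, 103 mm above the worktop (the height of the knob's centre); the pivot screw itself ends at 85 mm.
- spanner_grip (a point): Middle of the handle of the loose pin spanner (0.3 kg, balances about 10 mm ahead of here). It lies level, prongs down; x axis along the handle towards the prongs, z up. Green bar 14 mm wide, 22 mm high, from 85 mm behind to 50 mm ahead of this point; then a neck and a flat steel half-ring head, 100 mm wide, 10 mm thick, level with the handle's top, open in front.
- spanner_prongs (a point): Half-way between the prong tips: 110 mm ahead of the grip point along the spanner's x and 11 mm below it; same axes. Round-ended prongs, 8 mm thick, 42 mm either side along y, 12 mm long below the head. They have 2 mm play all round in the holes, so the spanner leads the ring by some degrees. Fully seated, the head is on the ring's face and this point, like the handle's underside, is 12 mm below ring_face.
- tray: Fixed white enamel tray, blue rim; origin at the centre of its underside, z up. 279 mm along x, 404 mm along y, rim 40 mm high; rim and sloping wall take some 30 mm all round; floor 3 to 9 mm up, a little uneven. Tweezers and a spatula lie in it along its -x side, x from -100 to -55 mm.
- sample_bottle_mid (a point): Centre of a loose stoppered clear-glass bottle, 59 mm thick, 140 mm tall, half-way up.
- flask_mid (a point): Centre of a loose conical flask with a red stopper, 75 mm thick, 114 mm tall, half-way up.
- timer_mid (a point): Centre of a loose flat timer, 62 x 66 x 18 mm, half-way up. The seated spanner's handle passes over it freely.
- petri_dish_mid (a point): Centre of a loose covered petri dish, 73 mm across, 15 mm high, half-way up. The seated spanner's handle passes over it freely.

How it is judged (in metres and radians):
On the way, in this order (a step that is already met when the one before it is completed fails the run):
1. the pawl is swung off the ratchet teeth while the ring is still tight (value of joint pawl above 0.6 rad and value of joint lock_ring below 0.06 rad), for 0.2 s.
2. both prongs are down in the ring's holes, at least 8 mm deep, with the ring not yet turned (horizontal distance between spanner_prongs and ring_face below 0.007 m and z of spanner_prongs in the frame of ring_face below -0.008 m and angle between spanner_prongs's own z axis and vertical below 0.12 rad and value of joint lock_ring below 0.1 rad), for 0.2 s.
3. the ring is turned back to its stop (at least 0.70 rad) with both prongs still in its holes (horizontal distance between spanner_prongs and ring_face below 0.007 m and z of spanner_prongs in the frame of ring_face below -0.008 m and angle between spanner_prongs's own z axis and vertical below 0.12 rad and value of joint lock_ring above 0.7 rad), for 0.2 s.
At the end, for the whole second after the job is handed in: The lock ring is turned back at least 0.70 rad (stop at 0.785), the pawl is off (more than 0.6 rad), and the spanner lies still inside the enamel tray, on its floor, within 0.2 rad of level (value of joint lock_ring above 0.7 rad and value of joint pawl above 0.6 rad and x of spanner_grip in the frame of tray between -0.115 and 0.115 m and y of spanner_grip in the frame of tray between -0.175 and 0.175 m and z of spanner_grip in the frame of tray below 0.04 m and x of spanner_prongs in the frame of tray between -0.115 and 0.115 m and y of spanner_prongs in the frame of tray between -0.175 and 0.175 m and z of spanner_prongs in the frame of tray below 0.03 m and angle between spanner_grip's own z axis and vertical below 0.2 rad and linear speed of spanner below 0.02 m/s); the robot touches nothing.
It fails at once if a thing standing round the filter is shoved (over 25 mm) or tipped (over 0.3 rad) (distance of any of sample_bottle_mid, flask_mid, timer_mid, petri_dish_mid from where it was at the start of the episode above 0.025 m or angle between any of sample_bottle_mid, flask_mid, timer_mid, petri_dish_mid's own z axis and vertical above 0.3 rad).
It fails at once if the ring is jerked round (faster than 3 rad/s) (velocity of joint lock_ring above 3 rad/s).
It fails at once if the spanner is dropped into the tray (faster than 0.8 m/s just above its floor) (z of spanner_grip in the frame of tray below 0.06 m and x of spanner_grip in the frame of tray between -0.14 and 0.14 m and y of spanner_grip in the frame of tray between -0.2 and 0.2 m and linear speed of spanner above 0.8 m/s).
It also fails if it takes over 67 s, if anything falls off the work surface, if the arm or the gripper's body presses on something with over 40 N, if the wrist force passes 120 N, or if a joint passes its speed limit or range.

## Working session

There is one attempt and no reset: what is moved stays moved. The work goes in short steps, Python scripts to look and compute and a shell command to move; the robot and the scene stay as the last step left them, time stands still between calls to the robot, and variables do not carry over. Pictures are saved under pics/ and viewed, and the job is handed in when it is done.

```bash
mkdir -p pics; ls
python3 - <<'E'
from plant import manip
import cv2,numpy as np
print(manip.hold_point_z); print(manip.get_obs())
for n in ["scene","side","wrist"]:
    p=manip.camera_params(n); print(n,p)
    cv2.imwrite(f"pics/{n}0.png",manip.camera(n)[:,:,::-1])
E
```

```text
pics
18.700000000000003
{'time_s': 0.0, 'q': array([ 1.20826807e+00,  9.18500956e-02,  1.23188409e+00,  1.22052832e-05,
        1.81979062e+00, -5.67096861e-02]), 'dq': array([-0.00015084,  0.0005567 ,  0.00048426, -0.00119427, -0.0021059 ,
        0.00015655]), 'tau': array([-1.54652018e-03, -4.58721328e+01, -4.18030179e+01,  1.31640368e-04,
        1.11922121e-02, -2.69235863e-05]), 'ee_pos': array([180.54840724, 571.89762393, 230.15712516]), 'orientation': array([-2.06814395e-04,  1.52312561e-01,  9.88331903e-01, -9.43697494e-04]), 'wrist_force': array([ 0.26907823, -0.00387716,  0.0773285 ]), 'wrist_torque': array([ 0.03350819, -0.00621442,  0.01981546]), 'opening': 85.55569148955666}
scene {'K': array([[456.81083423,   0.        , 279.41983678],
       [  0.        , 456.81083423, 209.11534816],
       [  0.        ,   0.        ,   1.        ]]), 'k1': -0.024338719953287007, 'R': array([[ 0.68728391, -0.72638492, -0.00240377],
       [-0.31448752, -0.29457255, -0.90239936],
       [ 0.6547812 ,  0.62096052, -0.43089397]]), 't': array([-403.18462786,  268.10010941,  971.84441766
[... 251 characters left out ...]
      [-0.05931813,  0.54623778, -0.83552717],
       [ 0.09676116, -0.82991329, -0.54943717]]), 't': array([ 540.15948203,  147.41565251, 1303.16559369])}
wrist {'K': array([[325.50729584,   0.        , 280.42932665],
       [  0.        , 325.50729584, 205.82038778],
       [  0.        ,   0.        ,   1.        ]]), 'k1': -0.0243003344689428, 'mount': array([[ 2.41018404e-04, -9.64424688e-01, -2.64357642e-01,
         6.61250361e+01],
       [ 9.99999885e-01,  3.41768026e-04, -3.35118532e-04,
        -1.24924031e-01],
       [ 4.13545575e-04, -2.64357531e-01,  9.64424660e-01,
        -1.42049833e+02],
       [ 0.00000000e+00,  0.00000000e+00,  0.00000000e+00,
         1.00000000e+00]])}
```

View pics/scene0.png

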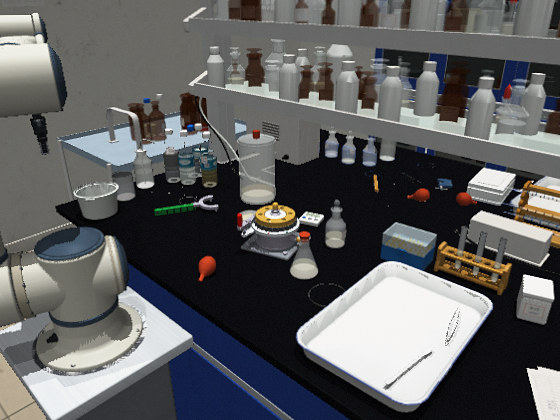

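View pics/side0.png

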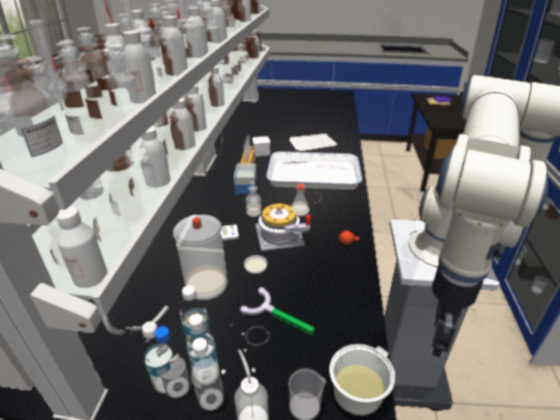

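View pics/wrist0.png

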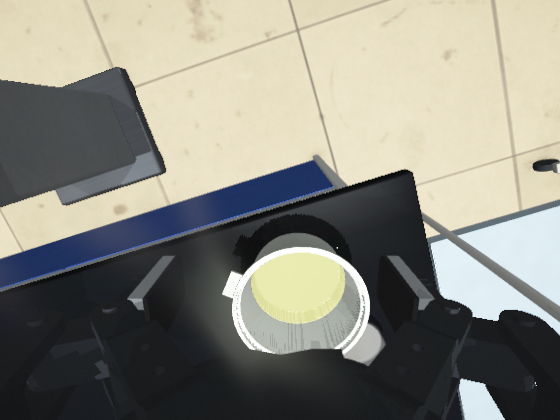

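```bash
cat > h.py <<'E'
from plant import manip
import cv2,numpy as np
from scipy.spatial.transform import Rotation as Ro
def obs():
    o=manip.get_obs(); q=o['orientation']; R=Ro.from_quat([q[1],q[2],q[3],q[0]]).as_matrix()
    return o,np.array(o['ee_pos']),R
def ext(n,pose=None):
    p=manip.camera_params(n)
    if n!="wrist": return p,p['R'],np.array(p['t'])
    if pose is None: o,e,R=obs()
    else: e,R=pose
    M=p['mount']; Rc=R@M[:3,:3]; tc=R@M[:3,3]+e
    return p,Rc.T,-Rc.T@tc
def proj(n,X,pose=None):
    p,R,t=ext(n,pose); c=np.atleast_2d(X)@R.T+t; s=c[:,:2]/c[:,2:]
    s=s*(1+p['k1']*(s**2).sum(1,keepdims=True)); K=p['K']
    return s*[K[0,0],K[1,1]]+[K[0,2],K[1,2]]
def ray(n,uv,pose=None):
    p,R,t=ext(n,pose); K=p['K']; d=(np.array(uv,float)-[K[0,2],K[1,2]])/[K[0,0],K[1,1]]
    s=d.copy()
    for _ in range(20): s=d/(1+p['k1']*(s@s))
    v=R.T@np.array([s[0],s[1],1]); return -R.T@t, v/np.linalg.norm(v)
def onz(n,uv,z,pose=None):
    o,v=ray(n,uv,pose); return o+v*(z-o[2])/v[2]
def tri(obsl):
    A=np.zeros((3,3));b=np.zeros(3)
    for o,v in obsl:
        P=np.eye(3)-np.outer(v,v);A+=P;b+=P@o
    X=np.linalg.solve(A,b); return X,[np.linalg.norm((np.eye(3)-np.outer(v,v))@(X-o)) for o,v in obsl]
def crop(src,out,x0,y0,x1,y1,s):
    im=cv2.imread(src)[y0:y1,x0:x1]; im=cv2.resize(im,None,fx=s,fy=s,interpolation=cv2.INTER_CUBIC)
    cv2.imwrite(out,im)
E
python3 - <<'E'
from h import *
crop("pics/scene0.png","pics/s0c.png",140,180,360,290,3.6)
crop("pics/side0.png","pics/d0c.png",180,180,340,340,3.7)
E
```

```text
(no output)
```

View pics/s0c.png

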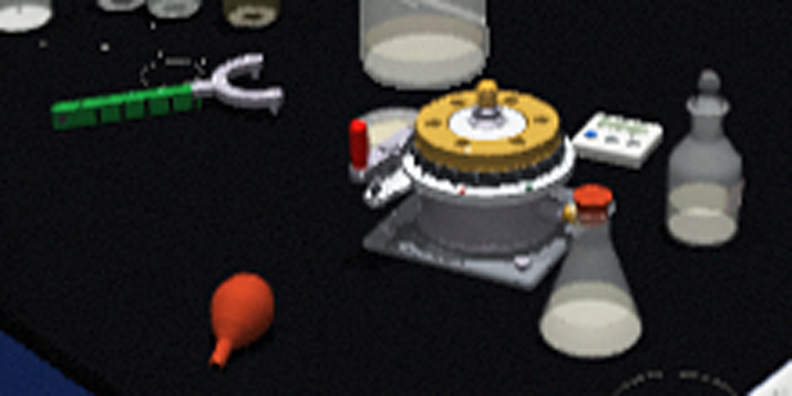

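View pics/d0c.png

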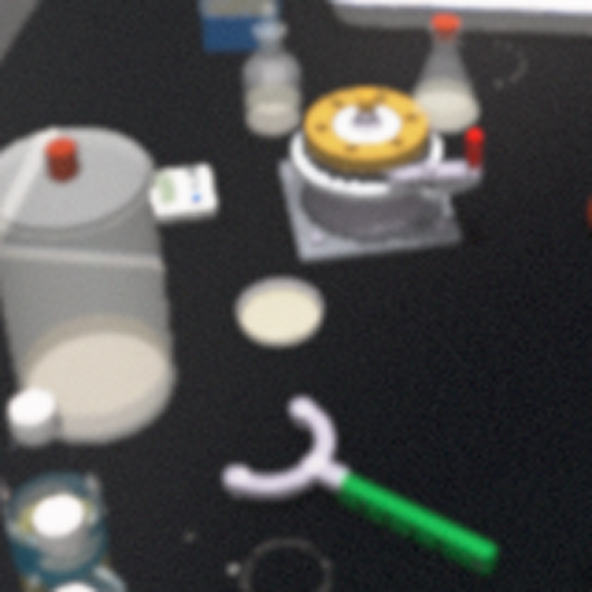

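Run:
```python
from h import *
S=lambda u,v:(140+u/3.6,180+v/3.6)
D=lambda u,v:(180+u/3.7,180+v/3.7)
def T(n,s,d): 
    X,r=tri([ray("scene",S(*s)),ray("side",D(*d))]); print(n,X.round(1),np.round(r,1))
T("barb",(488,82),(367,103)); T("knobtop",(359,122),(475,131)); T("rear handle end",(56,112),(490,552)); T("green front",(192,90),(343,478))
T("prongL tip-out",(262,60),(236,470)); T("prongR",(276,98),(300,402))
print("tray corners")
for uv in [(389,263),(491,295),(411,407),(298,345)]: print(onz("scene",uv,40).round(0))
for uv in [(275,154),(361,157),(363,187),(268,185)]: print(onz("side",uv,40).round(0))
print("flask",onz("scene",S(592,190),114), "bottle",onz("scene",S(710,75),140),"timer",onz("scene",S(620,135),18),onz("side",D(186,188),18),"dish",onz("side",D(281,310),10))
print("flask",onz("side",D(446,20),114), "bottle",onz("side",D(270,25),140))
```

```text
barb [555.6  -9.8 122.4] [5.1 5.1]
knobtop [453.1  21.6 117.2] [0.9 0.9]
rear handle end [417.3 395.6  15. ] [0.6 0.6]
green front [529.1 340.9  16.7] [0. 0.]
prongL tip-out [611.4 342.4  18.6] [2. 2.]
prongR [571.8 269.3  17.7] [1.4 1.4]
tray corners
[ 627. -343.   40.]
[ 666. -584.   40.]
[ 264. -606.   40.]
[ 247. -372.   40.]
[ 640. -576.   40.]
[ 239. -589.   40.]
[ 247. -313.   40.]
[ 632. -287.   40.]
flask [ 497.37798767 -170.98324176  114.        ] bottle [ 661.56634946 -147.89783116  140.        ] timer [726.25060178  -9.69797921  18.        ] [724.45177511   4.50735605  18.        ] dish [607.65994046 155.11659045  10.        ]
flask [ 492.12639588 -172.58782836  114.        ] bottle [ 656.602619   -100.92900469  140.        ]
```

```bash
python3 -m pendant '[[[1,-5,-2,-1,0,0,0],[1,-11,-4,-2.5,0,0,0],[1,-17,-6,-4,0,0,0],[1,-22,-8,-5,0,0,0],[1,-28,-10,-6,0,0,0],[1,-32.6,-11.3,-7,0,0,0],[1,-32.6,-11.3,-7,0,0,0],[1,-32.6,-11.3,-7,0,0,0]]]'
python3 - <<'E'
from h import *
o,e,R=obs(); print(e,R.round(3).tolist(),o['dq'].round(3))
np.savez("w1.npz",e=e,R=R)
cv2.imwrite("pics/w1.png",manip.camera("wrist")[:,:,::-1])
E
```

```text
time_s: 1.15
ee_pos: [457.2, 366.3, 300.0]
orientation: [-0.001, 0.152, 0.988, -0.001]
wrist_force: [0.5, -0.3, -0.1]
opening: 85.6
[457.20939843 366.28366042 299.99407742] [[-0.954, 0.301, -0.002], [0.301, 0.954, -0.002], [0.001, -0.002, -1.0]] [ 0.026 -0.006  0.008 -0.     0.001  0.   ]
```

View pics/w1.png

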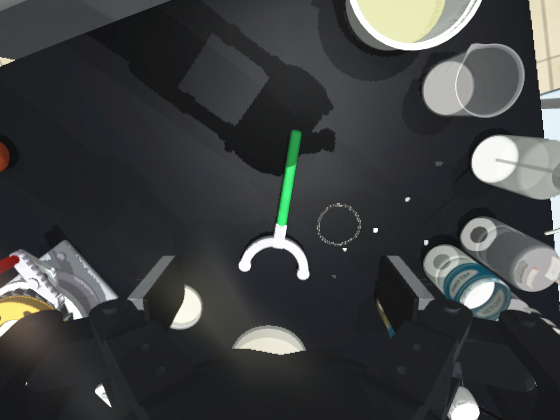

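Run:
```python
from h import *
crop("pics/w1.png","pics/w1c.png",220,110,340,290,3.3)
crop("pics/w1.png","pics/w1d.png",0,220,220,370,3.4)
```

```text
(no output)
```

View pics/w1c.png

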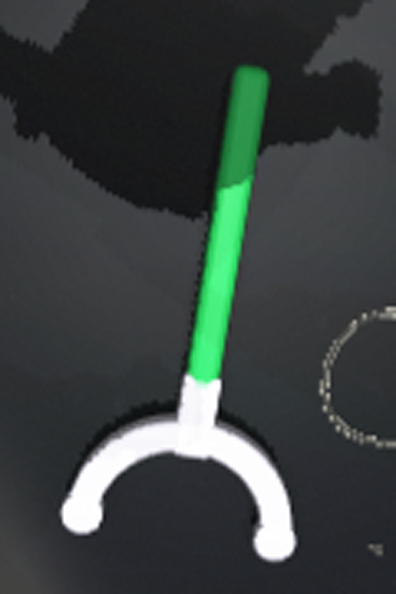

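View pics/w1d.png

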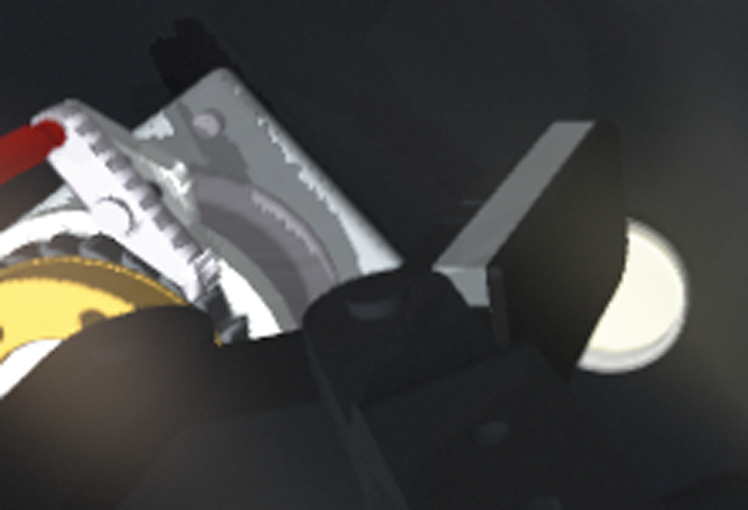

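Run:
```python
from h import *
d=np.load("w1.npz"); P=(d['e'],d['R'])
f=lambda u,v,z: onz("wrist",(220+u/3.3,110+v/3.3),z,P)
r,g,a,b=f(252,70,22),f(205,380,22),f(82,515,22),f(275,542,22)
m=(a+b)/2
print(r,g,a,b,np.linalg.norm(r-g),np.linalg.norm(a-b),m)
v=g-r; print("yaw handle",np.degrees(np.arctan2(v[1],v[0])), "prongs",np.degrees(np.arctan2((b-a)[1],(b-a)[0])))
u=(m-r)/np.linalg.norm(m-r); print("len r-m",np.linalg.norm(m-r),"yaw",np.degrees(np.arctan2(u[1],u[0])))
print("grip from r",r+85*u,"from m",m-110*u)
print("pivot",onz("wrist",(33.8,283.2),85,P))
```

```text
[416.46822123 399.31775819  22.        ] [530.07555006 344.79630298  22.        ] [572.33871112 276.38591333  22.        ] [609.27109838 351.50426     22.        ] 126.01275428127906 83.70643485211065 [590.80490475 313.94508666  22.        ]
yaw handle -25.63688108665634 prongs 63.81868377902225
len r-m 194.11793390097364 yaw -26.090990967362544
grip from r [492.80644409 361.9349315   22.        ] from m [492.0142634  362.32286238  22.        ]
pivot [490.0035649   34.57428256  85.        ]
```

```bash
python3 -m pendant '[[[1,-2.5,-5,0,0,0,0],[1,-6,-10.5,0,0,0,0],[1,-9,-16,0,0,0,0],[1,-12,-21.5,0,0,0,0],[1,-15,-27,0,0,0,0],[1,-18.1,-32.3,0,0,0,0],[1,-18.1,-32.3,0,0,0,0],[1,-18.1,-32.3,0,0,0,0]]]'
python3 - <<'E'
from h import *
o,e,R=obs(); print(e,R.round(3).tolist(),o['dq'].round(3))
np.savez("w2.npz",e=e,R=R)
cv2.imwrite("pics/w2.png",manip.camera("wrist")[:,:,::-1])
crop("pics/w2.png","pics/w2c.png",170,130,390,295,3.6)
E
```

```text
time_s: 2.2
ee_pos: [532.1, 5.5, 300.4]
orientation: [-0.001, 0.151, 0.988, -0.001]
wrist_force: [0.3, 1.0, 0.7]
opening: 85.5
[532.1075559    5.5089639  300.35387723] [[-0.954, 0.299, -0.002], [0.299, 0.954, -0.001], [0.002, -0.001, -1.0]] [ 0.028 -0.005 -0.001  0.003  0.002 -0.   ]
```

View pics/w2.png

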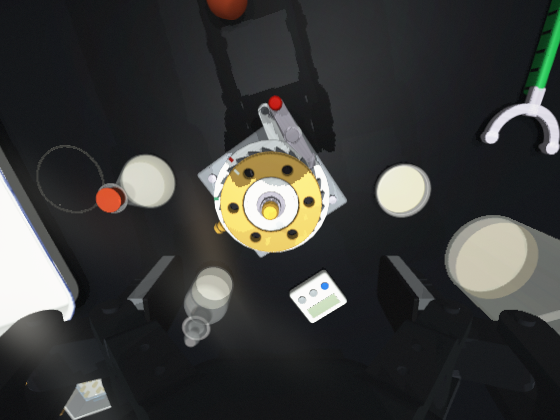

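View pics/w2c.png

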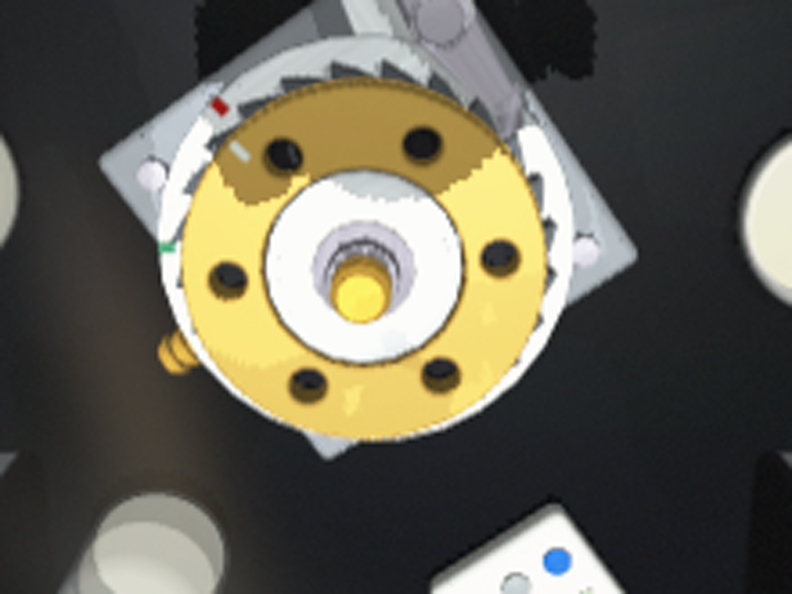

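Run:
```python
from h import *
d=np.load("w2.npz"); P=(d['e'],d['R'])
W=lambda u,v,z: onz("wrist",(u,v),z,P)
H=np.array([W(170+u/3.6,130+v/3.6,96) for u,v in [(284,157),(423,144),(501,258),(441,376),(308,385),(229,280)]])
c=H.mean(0); print("center",c); rel=(H-c)[:,:2]; a=np.degrees(np.arctan2(rel[:,1],rel[:,0])); print(np.linalg.norm(rel,axis=1).round(1),a.round(1)%60)
print("hole angles",a.round(1))
# brass outer edge ellipse check, barb
for n,u,v,z in [("knob",276,103,117),("pivot",292,133,85),("pivotc",170+438/3.6,130+22/3.6,85),("barbtip",170+361/3.6,130+295/3.6,126),("timer",319,296,18),("bottlebase",213,284,20),("flasktop",109,199,114),("bottletop",197,327,140),("dish",403,190,15),("jarbase",490,257,10),("redbulb",227,5,20)]:
    X=W(u,v,z); r=X-c; print(n,X.round(1),"from ring r,ang",np.hypot(r[0],r[1]).round(1),np.degrees(np.arctan2(r[1],r[0])).round(1))
k=W(276,103,117);p=W(170+438/3.6,130+22/3.6,85); print(np.linalg.norm((k-p)[:2]))
```

```text
center [554.81614421 -12.84394774  96.        ]
[41.9 42.3 41.9 42.2 42.  41.8] [17.1 17.8 17.3 16.9 17.2 17.6]
hole angles [-162.9  137.8   77.3   16.9  -42.8 -102.4]
knob [455.2  24.6 117. ] from ring r,ang 106.5 159.4
pivot [488.3  31.6  85. ] from ring r,ang 80.0 146.2
pivotc [491.4  30.4  85. ] from ring r,ang 76.8 145.8
barbtip [554.4 -12.8 126. ] from ring r,ang 0.4 170.0
timer [726.9   3.   18. ] from ring r,ang 172.8 5.3
bottlebase [ 661.4 -137.8   20. ] from ring r,ang 164.2 -49.5
flasktop [ 493.8 -171.3  114. ] from ring r,ang 169.8 -111.1
bottletop [ 650.1 -126.2  140. ] from ring r,ang 148.1 -50.0
dish [608.3 153.9  15. ] from ring r,ang 175.2 72.2
jarbase [745.9 257.   10. ] from ring r,ang 330.7 54.7
redbulb [329.5   3.2  20. ] from ring r,ang 225.9 175.9
36.66177096775317
```

```bash
python3 -c "
from h import *
print(obs()[0]['q'].round(3))"; python3 -m pendant '[[[-1,2.7,0.9,3,0,0,0],[-1,5.4,1.8,6,0,0,0],[-1,8.1,2.75,10,0,0,0],[-1,8.1,2.75,14,0,0,0],[-1,8.1,2.75,17,0,0,0],[-1,8.1,2.75,19,0,0,0],[-1,8.1,2.75,20.2,0,0,0],[-1,8.1,2.75,20.2,0,0,0]]]'
python3 - <<'E'
from h import *
o,e,R=obs(); print(e,o['dq'].round(3),o['wrist_force'])
np.savez("w3.npz",e=e,R=R)
a=manip.camera("wrist");b=manip.camera("scene")[180:290,140:360]
cv2.imwrite("pics/w3.png",a[:,:,::-1]); cv2.imwrite("pics/s3.png",cv2.resize(b,None,fx=3.6,fy=3.6,interpolation=2)[:,:,::-1])
E
```

```text
[-5.200e-02 -6.400e-02  1.264e+00 -1.000e-03  1.943e+00 -1.320e+00]
time_s: 3.25
ee_pos: [462.5, 56.6, 98.4]
orientation: [-0.001, 0.15, 0.989, -0.001]
wrist_force: [-0.2, -0.0, 0.1]
opening: -0.3
[462.47827387  56.64119958  98.36080429] [-0.007 -0.009 -0.031  0.     0.009 -0.   ] [-0.17337066 -0.02973829  0.14916598]
```

View pics/w3.png

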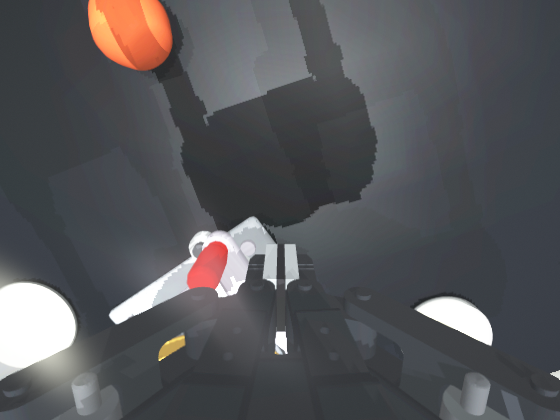

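View pics/s3.png

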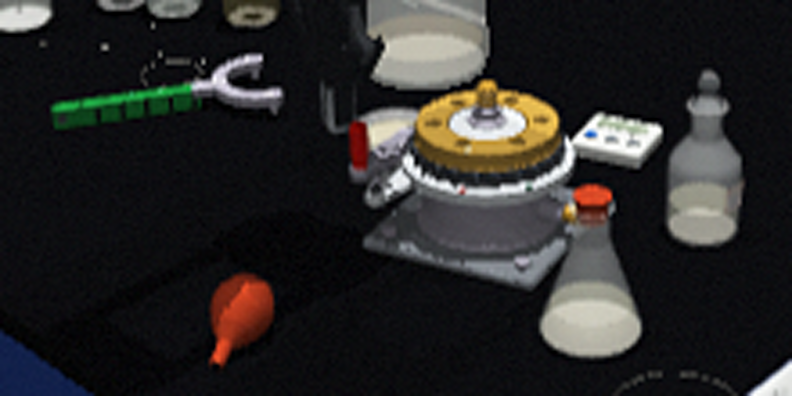

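```bash
python3 -m pendant '[[[-1,-0.2,-0.5,0,0,0,0],[-1,-0.5,-1.0,0,0,0,0],[-1,-0.9,-1.5,0,0,0,0],[-1,-1.3,-2.0,0,0,0,0],[-1,-1.6,-2.4,0,0,0,0],[-1,-1.9,-2.75,0,0,0,0],[-1,-1.9,-2.75,0,0,0,0],[-1,-1.9,-2.75,0,0,0,0]]]'
python3 - <<'E'
from h import *
o,e,R=obs(); print(e,o['wrist_force'])
a=manip.camera("wrist")
cv2.imwrite("pics/w4.png",a[:,:,::-1])
E
```

```text
time_s: 4.35
ee_pos: [473.2, 24.5, 99.7]
orientation: [-0.0, 0.151, 0.989, -0.0]
wrist_force: [0.1, -0.2, -0.7]
opening: -0.0
[473.150446    24.48678983  99.7076825 ] [ 0.09879191 -0.24911408 -0.70487143]
```

View pics/w4.png

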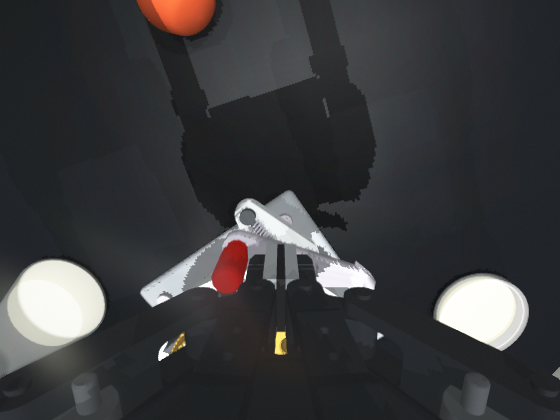

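```bash
python3 -m pendant '[[[-1,0.1,0.8,-1,0,0,0],[0,1,5.5,-3,0,0,2],[0,2.3,11,-4,0,0,4],[0,3.6,16.5,-4,0,0,6],[0,4.9,22,-4,0,0,8],[0,6.2,27.5,-4,0,0,8.7],[0,7.27,32.6,-2,0,0,8.7],[0,7.27,32.6,-2,0,0,8.7]]]'
python3 - <<'E'
from h import *
o,e,R=obs(); print(e,R.round(3).tolist(),o['opening'])
np.savez("w5.npz",e=e,R=R)
a=manip.camera("wrist");b=manip.camera("side")[180:340,180:340]
cv2.imwrite("pics/w5.png",a[:,:,::-1]); cv2.imwrite("pics/d5.png",cv2.resize(b,None,fx=3.7,fy=3.7,interpolation=2)[:,:,::-1])
E
```

```text
time_s: 5.4
ee_pos: [498.9, 360.9, 116.7]
orientation: [-0.002, 0.223, 0.975, -0.002]
wrist_force: [1.3, 0.4, 0.1]
opening: 42.8
[498.94076899 360.91329138 116.72176853] [[-0.901, 0.435, -0.004], [0.435, 0.901, -0.002], [0.003, -0.004, -1.0]] 42.83370498638546
```

View pics/w5.png

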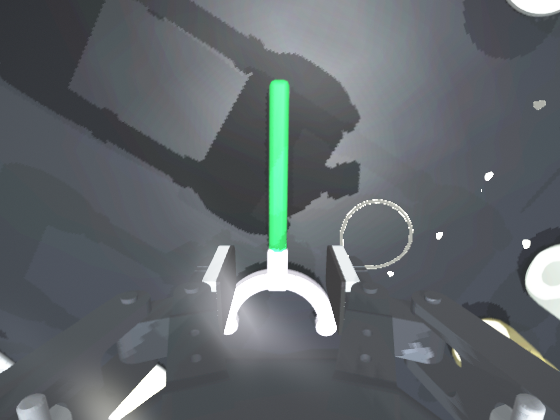

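View pics/d5.png

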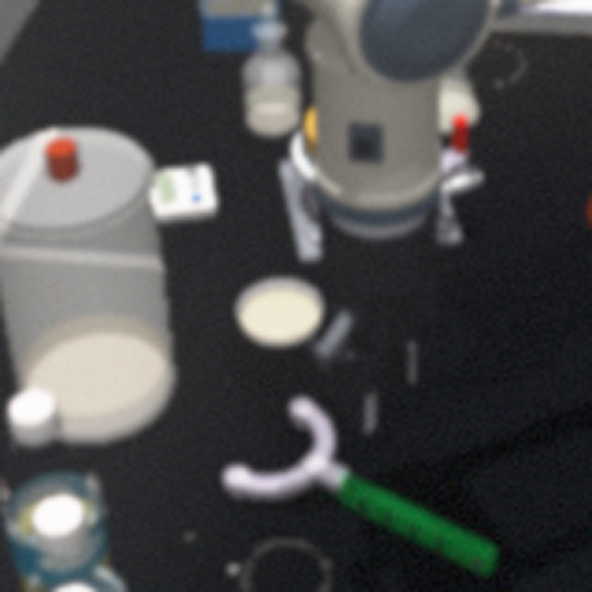

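Run:
```python
from h import *
d=np.load("w5.npz"); P=(d['e'],d['R'])
L=[("rear",280,83),("front",278,248),("b1",231,327),("b2",325,327)]
w={n:onz("wrist",(u,v),22,P) for n,u,v in L}
for n in w: print(n,w[n].round(1),(P[1].T@(w[n]-P[0])).round(1))
m=(w['b1']+w['b2'])/2; u=m-w['rear']; print(m,np.linalg.norm(u),np.degrees(np.arctan2(u[1],u[0])), w['rear']+85*u/np.linalg.norm(u))
g=w['rear']+95*u/np.linalg.norm(u);g[2]=5; print("shift",P[1].T@(g-P[0]))
```

```text
rear [418.6 398.8  22. ] [88.5 -0.4 95. ]
front [527.4 344.6  22. ] [-33.   -2.   94.6]
b1 [574.7 277.6  22. ] [-104.7  -41.8   94.6]
b2 [608.9 349.   22. ] [-104.5   37.5   94.3]
[591.82052575 313.3025832   22.        ] 193.15946694029637 -26.273467406383027 [494.83484978 361.18001992  22.        ]
shift [ -6.49702276  -1.20204472 111.70958252]
```

```bash
python3 -m pendant '[[[0,-0.4,-0.15,5,0,0,0],[0,-0.45,-0.15,9.5,0,0,0],[0,-0.45,-0.15,11.2,0,0,0],[-1,-0.45,-0.15,11.2,0,0,0],[-1,-0.45,-0.15,11.2,0,0,0],[-1,-0.45,-0.15,11.2,0,0,0],[-1,-0.45,-0.15,11.2,0,0,0],[-1,-0.45,-0.15,11.2,0,0,0]]]'
```

```text
time_s: 6.5
ee_pos: [504.9, 355.3, 10.0]
orientation: [0.001, 0.224, 0.974, 0.0]
wrist_force: [0.3, -1.3, 6.7]
opening: 12.0
```

Run:
```python
from h import *
a=manip.camera("wrist");b=manip.camera("side")[180:340,180:340]
o,e,R=obs(); print(e,o['wrist_force'],o['wrist_torque'],o['opening'],o['dq'].round(3))
cv2.imwrite("pics/w6.png",a[:,:,::-1]); cv2.imwrite("pics/d6.png",cv2.resize(b,None,fx=3.7,fy=3.7,interpolation=2)[:,:,::-1])
```

```text
[504.92418571 355.28131556   9.95016796] [ 0.36194421 -1.0931229   7.17503256] [-0.2760321   0.02747495 -0.00881475] 12.1045793839378 [-0.001  0.001  0.    -0.002 -0.001  0.001]
```

View pics/w6.png

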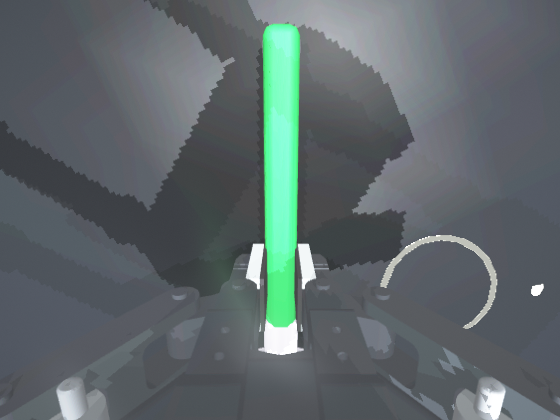

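View pics/d6.png

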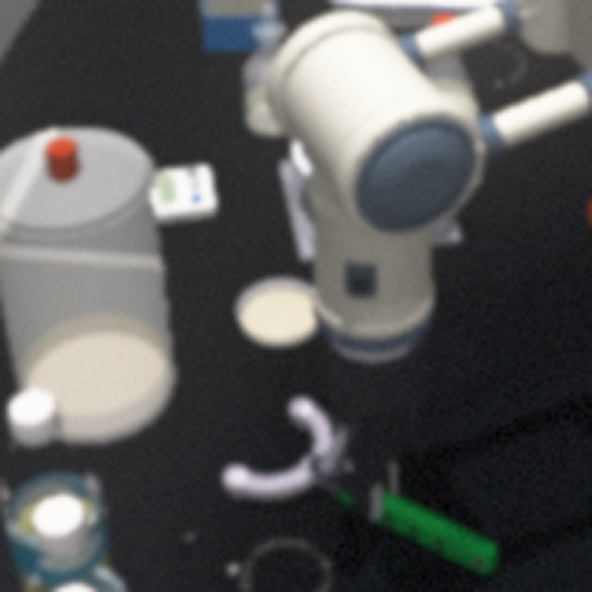

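```bash
python3 -m pendant '[[[-1,0,0,-3,0,0,0],[-1,0,0,-8,0,0,4],[-1,-2,-2,-13,0,0,13],[-1,-6,-5.5,-16,0,0,23],[-1,-10,-9,-16,0,0,33],[-1,-14,-13,-16,0,0,43],[-1,-18,-16.5,-16,0,0,53],[-1,-22,-20,-16,0,0,63]]]'
python3 - <<'E'
from h import *
o,e,R=obs(); print(e,o['wrist_force'],o['wrist_torque'],o['opening'],np.degrees(np.arctan2(R[1,0],R[0,0])))
a=manip.camera("wrist")
np.savez("w7.npz",e=e,R=R)
cv2.imwrite("pics/w7.png",a[:,:,::-1])
E
```

```text
time_s: 7.6
ee_pos: [615.1, 77.6, 169.9]
orientation: [0.001, 0.703, 0.712, 0.001]
wrist_force: [1.1, 0.4, -2.8]
opening: 12.0
[615.07100515  77.64938511 169.93102254] [ 1.10212295  0.36186024 -2.75258597] [ 0.01870084 -0.02569628  0.00522445] 12.006229967135537 90.74201576370687
```

View pics/w7.png

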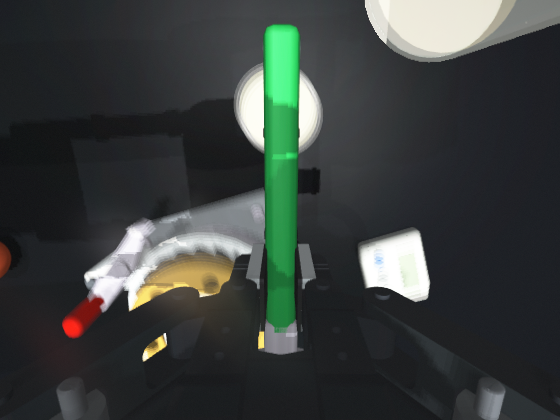

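Run:
```python
from h import *
crop("pics/w7.png","pics/w7c.png",230,10,340,60,6)
crop("pics/w7.png","pics/w7d.png",230,300,340,360,6)
p=manip.camera_params("wrist")
def T(u,v,zt):
    d=ray("wrist",(u,v),(np.zeros(3),np.eye(3))); o,v=d
    return o+v*(zt-o[2])/v[2]
for zt in (-8,-12,-16):
    print(zt,T(282.5,27,zt).round(1),T(281,328,zt).round(1))
```

```text
-8 [99.   1.4 -8. ] [-30.8   0.9  -8. ]
-12 [ 98.    1.4 -12. ] [-27.9   0.9 -12. ]
-16 [ 97.    1.4 -16. ] [-25.    0.9 -16. ]
```

View pics/w7c.png

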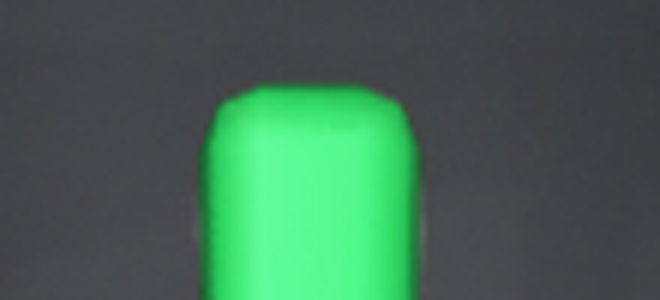

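View pics/w7d.png

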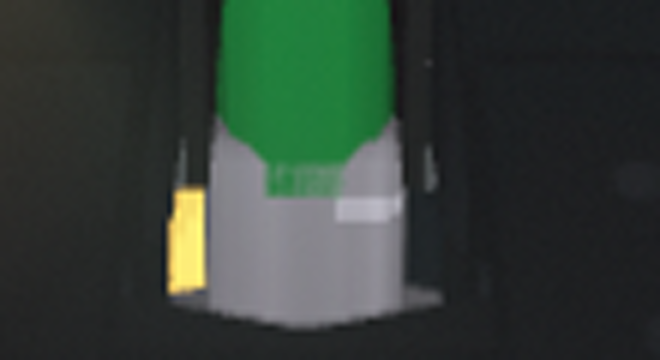

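```bash
python3 -m pendant '[[[-1,-0.5,0.1,0,0,0,9],[-1,-1,0.2,0,0,0,18],[-1,-1.5,0.3,0,0,0,27],[-1,-2,0.45,0,0,0,36],[-1,-2,0.45,1,0,0,43.4],[-1,-2,0.45,2,0,0,43.4],[-1,-2,0.45,3,0,0,43.4],[-1,-2,0.45,3,0,0,43.4]]]'
python3 - <<'E'
from h import *
o,e,R=obs(); print(e,R.round(4).tolist(),o['wrist_force'],np.degrees(np.arctan2(R[1,0],R[0,0])))
np.savez("w8.npz",e=e,R=R)
pm=e+R@np.array([-96.2,0,10]); print("prongs est",pm)
t=np.radians(47.3); tgt=np.array([554.7+96.2*np.cos(t),-13.2+96.2*np.sin(t),140]); print("shift",R.T@(tgt-e))
cv2.imwrite("pics/w8.png",manip.camera("wrist")[:,:,::-1])
b=manip.camera("scene")[180:290,200:360]; cv2.imwrite("pics/s8.png",cv2.resize(b,None,fx=4.5,fy=4.5,interpolation=2)[:,:,::-1])
b=manip.camera("side")[180:260,240:340]; cv2.imwrite("pics/d8.png",cv2.resize(b,None,fx=6,fy=6,interpolation=2)[:,:,::-1])
E
```

```text
time_s: 8.65
ee_pos: [620.9, 50.7, 137.9]
orientation: [0.002, 0.918, 0.396, -0.001]
wrist_force: [-0.8, -0.5, -2.4]
opening: 12.4
[620.85569808  50.68446185 137.85275019] [[0.6859, 0.7277, 0.0006], [0.7277, -0.6859, -0.0052], [-0.0034, 0.004, -1.0]] [-0.77903304 -0.48777701 -2.38335481] 46.69614448722061
prongs est [554.88158628 -19.37429709 128.17665243]
shift [ 4.32295184 -5.33218796 -2.18310239]
```

View pics/w8.png

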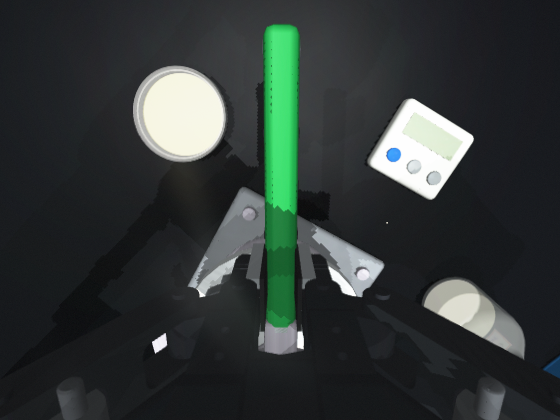

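View pics/s8.png

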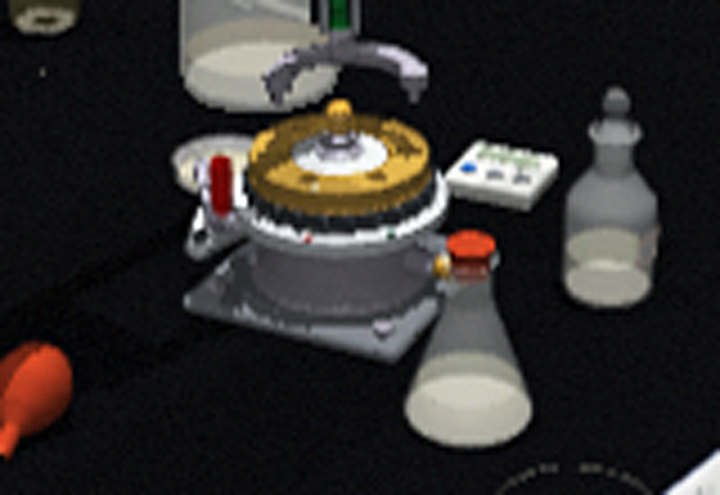

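View pics/d8.png

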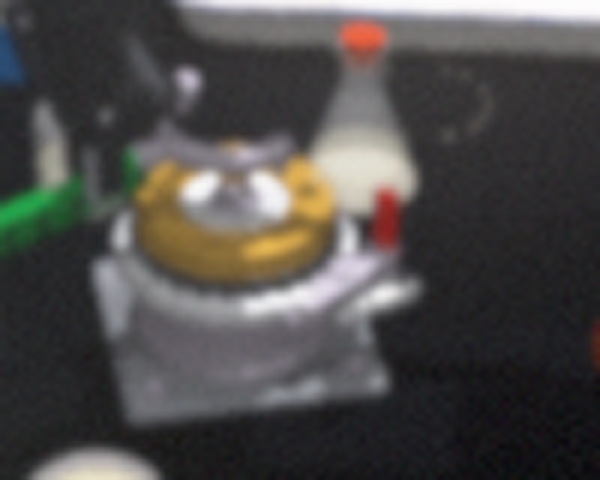

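Run:
```python
from h import *
o,e,R=obs(); print(e,o['dq'].round(3),np.degrees(np.arctan2(R[1,0],R[0,0])))
C=lambda X:(proj("scene",X)-[200,180])*4.5
print("barb pred",C([[554.7,-13.2,126]]))
print("prong tips pred",C([e+R@np.array([-96.2,s*42,10]) for s in (1,-1)]))
print("knob-off pred",C([[469,1.5,117]]), "px side",proj("side",[[469,1.5,117]]))
t=np.radians(47.3); tgt=np.array([554.7+96.2*np.cos(t),-13.2+96.2*np.sin(t),112]); print("shift",R.T@(tgt-e))
```

```text
[621.76499962  50.6151946  139.98739369] [ 0.001 -0.005 -0.006  0.    -0.     0.004] 46.64436872704557
barb pred [[336.9343315  104.91484951]]
prong tips pred [[413.21378445  99.10703119]
 [277.18649786 103.40022756]]
knob-off pred [[219.93389455 155.39892629]] px side [[303.71474693 211.52643559]]
shift [ 3.7796888  -6.23195187 27.94439403]
```

```bash
python3 -m pendant '[[[-1,0.2,-0.3,0,0,0,-0.3],[-1,0.38,-0.62,0.5,0,0,-0.66],[-1,0.38,-0.62,1.5,0,0,-0.66],[-1,0.38,-0.62,2.5,0,0,-0.66],[-1,0.38,-0.62,2.8,0,0,-0.66],[-1,0.38,-0.62,2.8,0,0,-0.66],[-1,0.38,-0.62,2.8,0,0,-0.66],[-1,0.38,-0.62,2.8,0,0,-0.66]]]'
python3 - <<'E'
from h import *
a=manip.camera("scene")
o,e,R=obs(); print(e,o['wrist_force'],np.degrees(np.arctan2(R[1,0],R[0,0])))
c=np.array([554.7,-13.2,0]); pm=e+R@np.array([-96.2,0,10]); print("prong mid rel ring",(pm-c), "tool frame",R.T@(c+[0,0,96]-pm))
b=a[185:245,240:320]; cv2.imwrite("pics/s9.png",cv2.resize(b,None,fx=9,fy=9,interpolation=2)[:,:,::-1])
E
```

```text
time_s: 9.8
ee_pos: [620.2, 57.5, 112.5]
orientation: [0.003, 0.916, 0.401, 0.001]
wrist_force: [0.3, -0.4, -3.2]
opening: 12.1
[620.18334936  57.48508431 112.44637998] [ 0.19096446  0.36205126 -3.06830804] 47.30178552420201
prong mid rel ring [ 2.94034265e-01 -6.62666590e-02  1.02494519e+02] tool frame [-0.14746    -0.3059287   6.49263353]
```

View pics/s9.png

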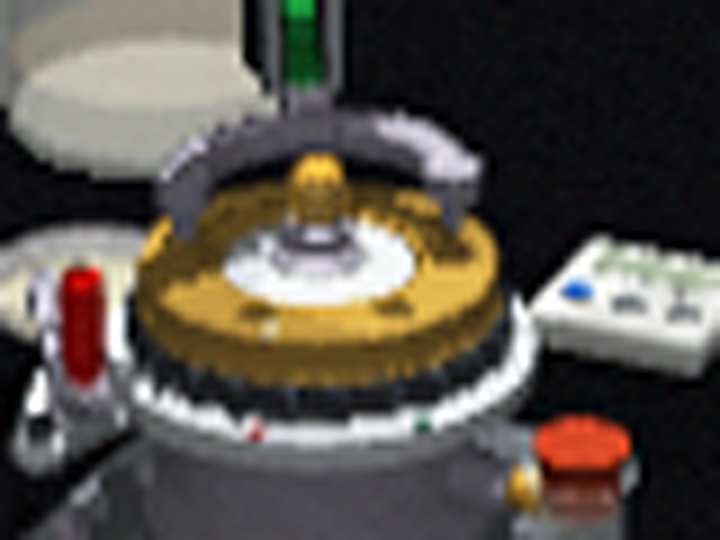

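```bash
python3 -m pendant '[[[-1,0,0,0.4,0,0,0],[-1,0,0,0.8,0,0,0],[-1,0,0,1.1,0,0,0],[-1,0,0,1.4,0,0,0],[-1,0,0,1.7,0,0,0],[-1,0,0,1.9,0,0,0],[-1,0,0,1.9,0,0,0],[-1,0,0,1.9,0,0,0]]]'
python3 - <<'E'
from h import *
a=manip.camera("scene")
o,e,R=obs(); print(e,o['wrist_force'],o['wrist_torque'],np.degrees(np.arctan2(R[1,0],R[0,0])))
b=a[185:245,240:320]; cv2.imwrite("pics/s10.png",cv2.resize(b,None,fx=9,fy=9,interpolation=2)[:,:,::-1])
cv2.imwrite("pics/w10.png",manip.camera("wrist")[:,:,::-1])
E
```

```text
time_s: 10.85
ee_pos: [620.1, 57.1, 93.6]
orientation: [0.003, 0.916, 0.401, 0.001]
wrist_force: [-3.3, -2.4, -1.0]
opening: 12.3
[620.11089874  57.08331101  93.53003271] [-3.22559987 -4.49053446 -1.19836565] [-0.68598094  0.82376028  0.13613257] 47.29074755223751
```

View pics/s10.png

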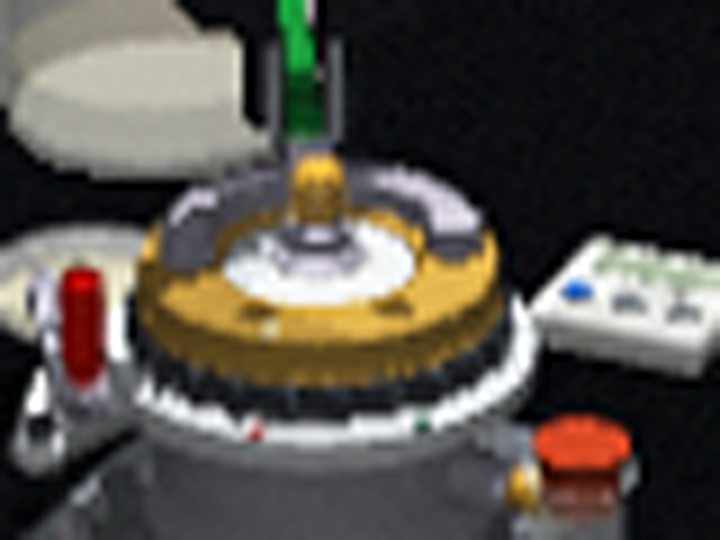

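View pics/w10.png

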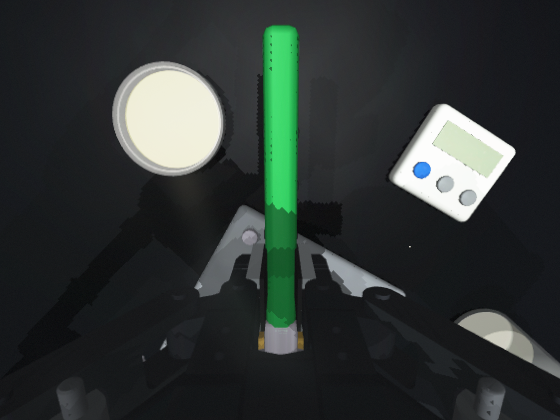

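```bash
python3 -m pendant '[[[-1,-0.08,-0.5,0.05,0,0,-3],[-1,-0.12,-1.0,0.05,0,0,-6],[-1,-0.19,-1.49,0.05,0,0,-9],[-1,-0.28,-1.99,0.05,0,0,-12],[-1,-0.4,-2.47,0.05,0,0,-15],[-1,-0.54,-2.95,0.05,0,0,-18],[-1,-0.7,-3.42,0.05,0,0,-21],[-1,-0.9,-3.88,0.05,0,0,-24]]]'
python3 - <<'E'
from h import *
a=manip.camera("scene")
o,e,R=obs(); c=np.array([554.7,-13.2]); d=e[:2]-c
print(e,o['wrist_force'],o['wrist_torque'],"phi",np.degrees(np.arctan2(R[1,0],R[0,0])),"pos ang",np.degrees(np.arctan2(d[1],d[0])),np.hypot(*d))
b=a[185:245,240:320]; cv2.imwrite("pics/s11.png",cv2.resize(b,None,fx=9,fy=9,interpolation=2)[:,:,::-1])
E
```

```text
time_s: 11.95
ee_pos: [586.2, 76.6, 93.5]
orientation: [0.004, 0.812, 0.583, 0.001]
wrist_force: [-0.1, -3.0, -0.4]
opening: 11.9
[585.72274483  76.79343851  93.51624212] [-1.44180066 -2.58214348  0.28768011] [-0.72774507  0.33909444 -0.1119263 ] phi 71.47802446383875 pos ang 70.97978568018381 95.1904914957165
```

View pics/s11.png

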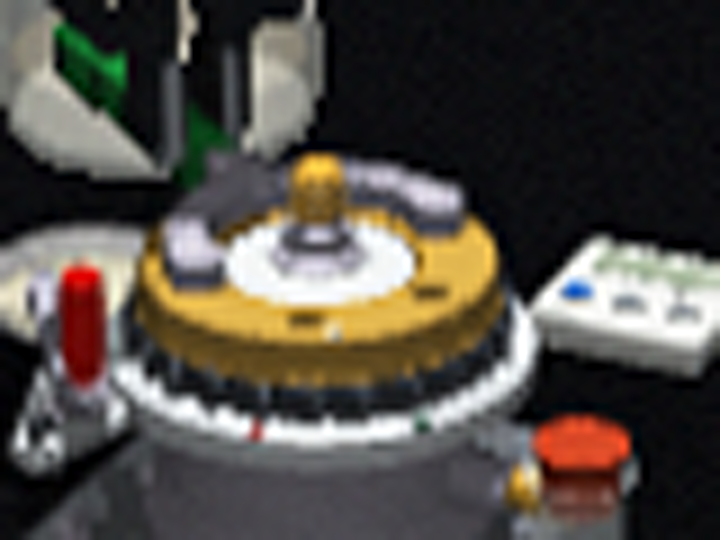

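```bash
python3 -m pendant '[[[-1,-0.04,-0.66,0.05,0,0,-4],[-1,-0.11,-1.32,0.05,0,0,-8],[-1,-0.23,-1.98,0.05,0,0,-12],[-1,-0.39,-2.62,0.05,0,0,-16],[-1,-0.59,-3.25,0.05,0,0,-20],[-1,-0.84,-3.86,0.05,0,0,-24],[-1,-1.06,-4.31,0.05,0,0,-27],[-1,-1.06,-4.31,0.05,0,0,-27]]]'
python3 - <<'E'
from h import *
a=manip.camera("scene");w=manip.camera("wrist")
o,e,R=obs(); c=np.array([554.7,-13.2]); d=e[:2]-c
print(e,o['wrist_force'],o['wrist_torque'],"phi",np.degrees(np.arctan2(R[1,0],R[0,0])),"pos ang",np.degrees(np.arctan2(d[1],d[0])),np.hypot(*d))
b=a[185:245,240:320]; cv2.imwrite("pics/s12.png",cv2.resize(b,None,fx=9,fy=9,interpolation=2)[:,:,::-1])
cv2.imwrite("pics/w12.png",w[:,:,::-1])
E
```

```text
time_s: 13.0
ee_pos: [545.2, 80.5, 94.4]
orientation: [0.008, 0.654, 0.757, 0.004]
wrist_force: [11.7, -1.1, -3.1]
opening: 12.1
[545.22330296  80.5654486   94.34870716] [10.51575898 -1.50143271 -2.9986922 ] [-0.23847247 -1.59483235 -1.08433335] phi 98.29322459008395 pos ang 95.77117919881165 94.24312780425143
```

View pics/s12.png

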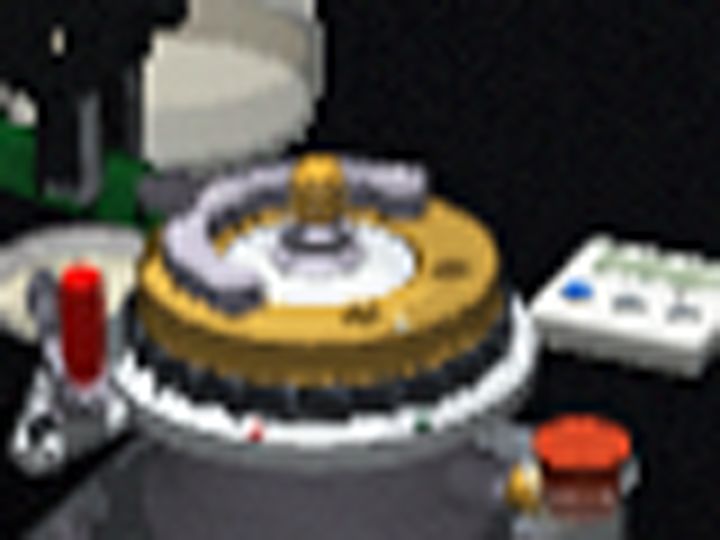

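View pics/w12.png

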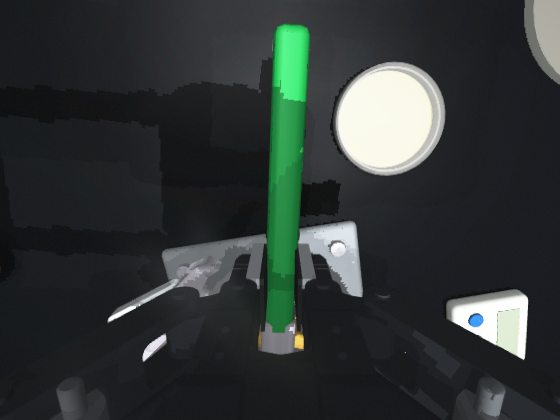

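Run:
```python
from h import *
d=np.load("w2.npz"); P=(d['e'],d['R']); c=np.array([554.7,-13.2])
A=lambda X:(np.degrees(np.arctan2(X[1]-c[1],X[0]-c[0])).round(1),np.hypot(*(X[:2]-c)).round(1))
W=lambda u,v,z:A(onz("wrist",(170+u/3.6,130+v/3.6),z,P))
S=lambda u,v,z:A(onz("scene",(240+u/9,185+v/9),z))
print("w2 white",W(240,152,96),"red",W(220,105,70),"green",W(167,247,70))
print("s10 white",S(268,328,96),"s11",S(333,332,96),"s12",S(400,325,96),"red",S(256,430,70),"green",S(422,425,70))
print("holes s12",S(450,269,96),S(361,314,96), "s10",S(259,310,96),S(395,307,96))
```

```text
w2 white (np.float64(-152.8), np.float64(50.8)) red (np.float64(-153.6), np.float64(65.1)) green (np.float64(-107.9), np.float64(64.3))
s10 white (np.float64(-151.1), np.float64(53.9)) s11 (np.float64(-130.3), np.float64(55.2)) s12 (np.float64(-109.1), np.float64(56.8)) red (np.float64(-150.6), np.float64(70.7)) green (np.float64(-110.1), np.float64(73.4))
holes s12 (np.float64(-62.8), np.float64(43.9)) (np.float64(-118.0), np.float64(45.4)) s10 (np.float64(-158.9), np.float64(43.4)) (np.float64(-103.6), np.float64(45.7))
```

```bash
python3 -m pendant '[[[-1,0,-0.5,0.1,0,0,0],[-1,0,-0.7,0.1,0,0,-1],[-1,-0.05,-0.9,0.1,0,0,-2],[-1,-0.1,-1.1,0.1,0,0,-2],[-1,-0.1,-1.3,0.1,0,0,-2],[-1,-0.1,-1.3,0.1,0,0,-2],[-1,-0.1,-1.3,0.1,0,0,-2],[-1,-0.1,-1.3,0.1,0,0,-2]]]'
python3 - <<'E'
from h import *
a=manip.camera("scene");w=manip.camera("wrist")
o,e,R=obs(); c=np.array([554.7,-13.2]); d=e[:2]-c
print(e,o['wrist_force'],o['wrist_torque'],"phi",np.degrees(np.arctan2(R[1,0],R[0,0])),"pos ang",np.degrees(np.arctan2(d[1],d[0])),np.hypot(*d))
b=a[185:245,240:320]; cv2.imwrite("pics/s13.png",cv2.resize(b,None,fx=9,fy=9,interpolation=2)[:,:,::-1])
cv2.imwrite("pics/w13.png",w[:,:,::-1])
E
```

```text
time_s: 14.1
ee_pos: [543.9, 79.3, 98.5]
orientation: [0.018, 0.641, 0.767, 0.015]
wrist_force: [37.9, 3.5, -5.6]
opening: 12.2
[543.88168079  79.3018623   98.57174635] [37.26048287  4.08119947 -5.2040784 ] [ 0.71724902 -5.85965466 -0.64941307] phi 100.16314838827964 pos ang 96.67057868120054 93.13232822029656
```

View pics/s13.png

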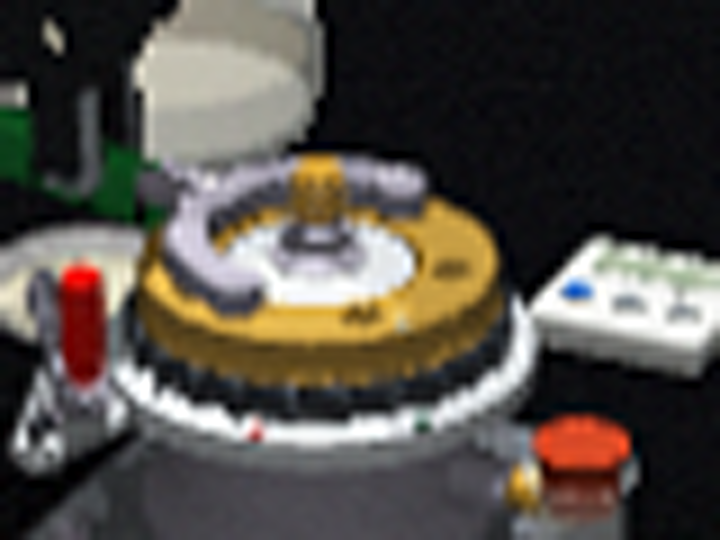

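View pics/w13.png

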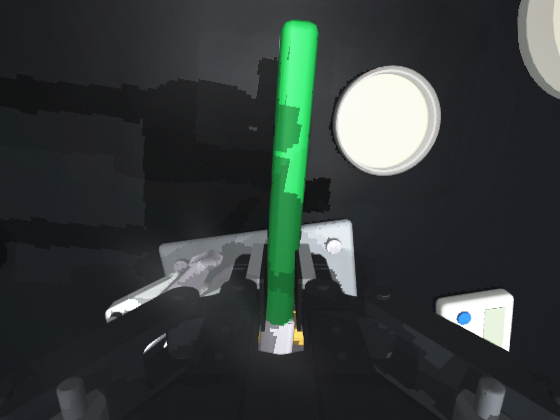

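Run:
```python
from h import *
o,e,R=obs(); c=np.array([554.7,-13.2])
t=np.radians(96.0); x=np.array([np.cos(t),np.sin(t),0]); z=np.array([0,0,-1.]); T=np.stack([x,np.cross(z,x),z],1)
tgt=np.array([c[0]+95*np.cos(np.radians(95.2)),c[1]+95*np.sin(np.radians(95.2)),94.5])
print("tool z",R[:,2],"shift",R.T@(tgt-e),"rot",np.degrees(Ro.from_matrix(R.T@T).as_rotvec()))
```

```text
tool z [ 4.68365192e-02  1.15521173e-04 -9.98902561e-01] shift [1.71761472 2.35552095 4.17094681] rot [2.65934066 0.37117382 4.17317151]
```

```bash
python3 -m pendant '[[[-1,0,0,0,0,0,0],[-1,0,0.1,0.1,1,0,1],[-1,0.1,0.2,0.2,2,0,1.5],[-1,0.1,0.24,0.3,2.6,0.3,2],[-1,0.1,0.24,0.35,2.6,0.3,2],[-1,0.1,0.24,0.35,2.6,0.3,2],[-1,0.1,0.24,0.35,2.6,0.3,2],[-1,0.1,0.24,0.35,2.6,0.3,2]]]'
python3 - <<'E'
from h import *
a=manip.camera("scene");w=manip.camera("wrist");s=manip.camera("side")
o,e,R=obs(); c=np.array([554.7,-13.2]); d=e[:2]-c
print(e,o['wrist_force'],o['wrist_torque'],"phi",np.degrees(np.arctan2(R[1,0],R[0,0])),"pos ang",np.degrees(np.arctan2(d[1],d[0])),np.hypot(*d),R[:,2])
b=a[185:245,240:320]; cv2.imwrite("pics/s14.png",cv2.resize(b,None,fx=9,fy=9,interpolation=2)[:,:,::-1])
b=s[190:250,240:320]; cv2.imwrite("pics/d14.png",cv2.resize(b,None,fx=9,fy=9,interpolation=2)[:,:,::-1])
cv2.imwrite("pics/w14.png",w[:,:,::-1])
E
```

```text
time_s: 15.2
ee_pos: [546.2, 80.7, 95.4]
orientation: [0.001, 0.655, 0.756, -0.0]
wrist_force: [1.8, -1.8, -1.0]
opening: 12.0
[546.24948583  80.69322156  95.31133543] [ 0.83541606 -2.02043243 -1.71217385] [-0.38278384 -0.36013289 -0.94027796] phi 98.16485266557945 pos ang 95.14283975459513 94.27273330204065 [ 0.00148252 -0.00193432 -0.99999703]
```

View pics/s14.png

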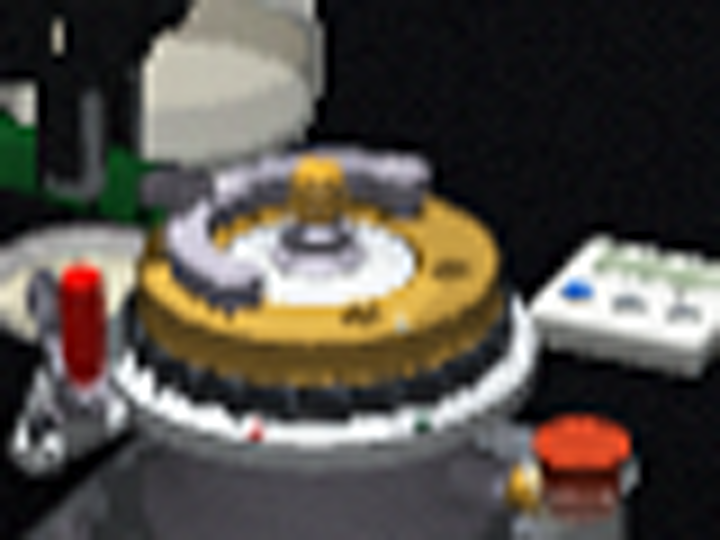

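View pics/w14.png

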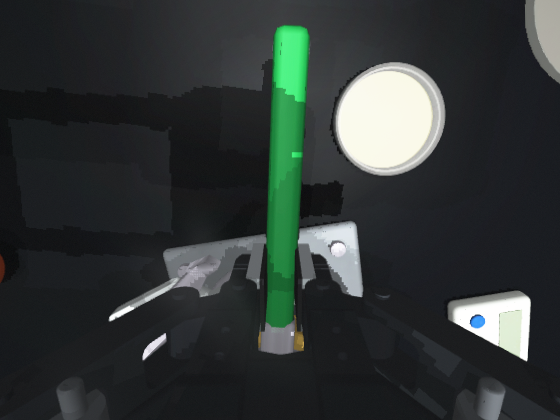

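View pics/d14.png

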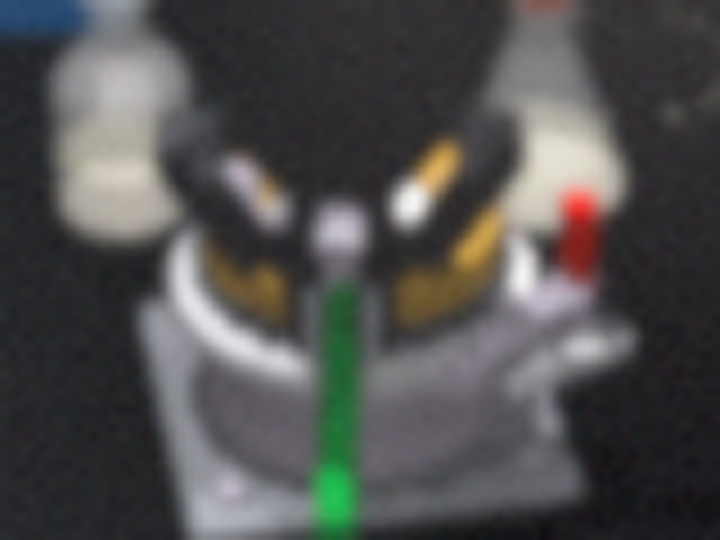

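```bash
python3 -m pendant '[[[-1,0,0.1,0.2,0,0,0.5],[-1,0,0.05,0.3,0,0,0.5],[-1,0,0,0.3,0,0,0.5],[-1,0,-0.3,0.3,0,0,0],[-1,0,-0.5,0.3,0,0,0],[-1,0,-0.5,0.3,0,0,0],[-1,0,-0.5,0.3,0,0,0],[-1,0,-0.5,0.3,0,0,0]]]'
python3 - <<'E'
from h import *
a=manip.camera("scene")
o,e,R=obs(); c=np.array([554.7,-13.2]); d=e[:2]-c
print(e,o['wrist_force'],o['wrist_torque'],"phi",np.degrees(np.arctan2(R[1,0],R[0,0])),"pos ang",np.degrees(np.arctan2(d[1],d[0])),np.hypot(*d),R[:,2])
b=a[185:245,240:320]; cv2.imwrite("pics/s15.png",cv2.resize(b,None,fx=9,fy=9,interpolation=2)[:,:,::-1])
E
```

```text
time_s: 16.35
ee_pos: [545.5, 80.5, 94.4]
orientation: [0.005, 0.655, 0.756, 0.004]
wrist_force: [15.0, 0.2, -0.3]
opening: 12.2
[545.48126674  80.56210821  94.38794304] [14.29807229  0.38338001  0.59774744] [-0.10057048 -2.51545109 -0.74994137] phi 98.18661070937084 pos ang 95.6152993936017 94.2142132558649 [ 1.30313404e-02 -2.33452876e-04 -9.99915061e-01]
```

View pics/s15.png

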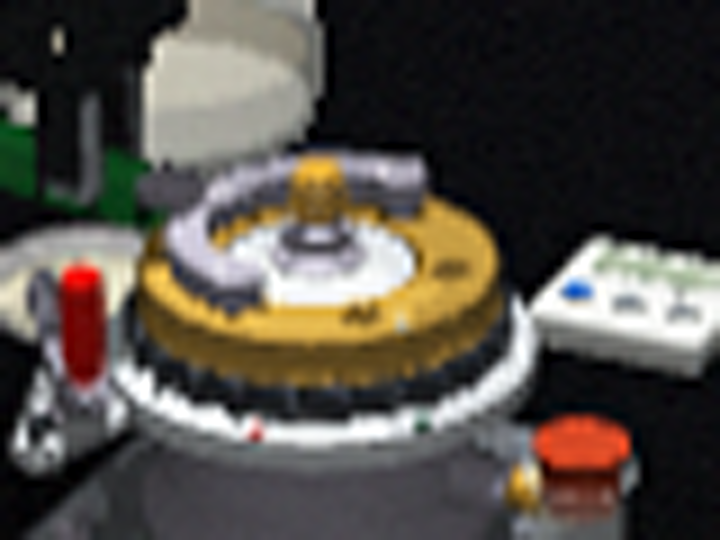

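```bash
python3 -m pendant '[[[-1,0,0.4,0,-0.7,0,0.5],[-1,0,0.5,0.2,-0.7,0,0.5],[-1,0,0.5,0.5,-0.7,0,0.5],[-1,0,0.4,0.5,-0.7,0,0],[-1,0,0.2,0.5,-0.7,0,0],[-1,0,0.1,0.5,-0.7,0,0],[-1,0,0,0.5,-0.7,0,0],[-1,0,0,0.5,-0.7,0,0]]]'
python3 - <<'E'
from h import *
a=manip.camera("scene")
o,e,R=obs(); c=np.array([554.7,-13.2]); d=e[:2]-c
print(e,o['wrist_force'],o['wrist_torque'],"phi",np.degrees(np.arctan2(R[1,0],R[0,0])),"pos ang",np.degrees(np.arctan2(d[1],d[0])),np.hypot(*d),R[:,2])
b=a[185:245,240:320]; cv2.imwrite("pics/s16.png",cv2.resize(b,None,fx=9,fy=9,interpolation=2)[:,:,::-1])
E
```

```text
time_s: 17.4
ee_pos: [546.6, 81.7, 90.9]
orientation: [0.01, 0.654, 0.756, 0.011]
wrist_force: [3.0, 3.0, 5.1]
opening: 12.1
[546.62245909  81.66544533  90.85000946] [2.43862675 3.24865746 4.99003669] [ 0.16764253 -0.50877331 -0.61558874] phi 98.24064010606756 pos ang 94.86684456590537 95.20871486001965 [ 0.02889197  0.00364386 -0.9995759 ]
```

View pics/s16.png

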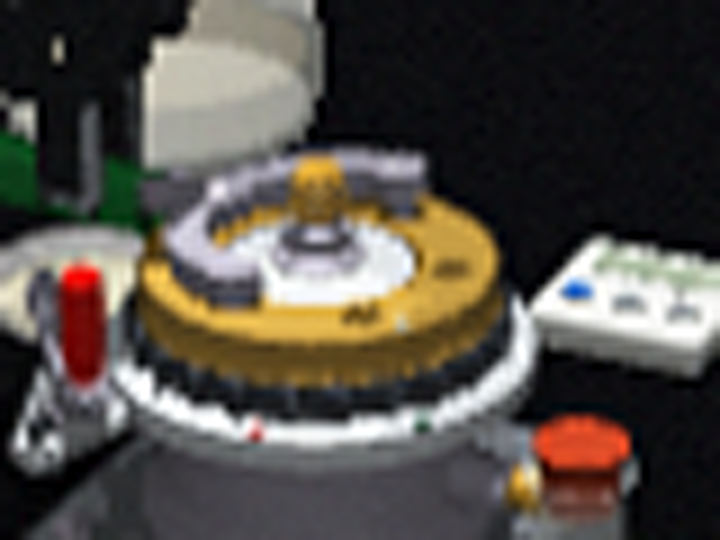

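```bash
python3 -m pendant '[[[-1,0,0,0,0.8,0,0],[-1,0,0,0,1.6,0,0],[-1,0,-0.1,0.05,1.6,0,0],[-1,0,-0.2,0.05,1.6,0,0],[-1,0,-0.3,0.05,1.6,0,0],[-1,0,-0.3,0.05,1.6,0,0],[-1,0,-0.3,0.05,1.6,0,0],[-1,0,-0.3,0.05,1.6,0,0]]]'
python3 - <<'E'
from h import *
a=manip.camera("scene");w=manip.camera("wrist")
o,e,R=obs(); c=np.array([554.7,-13.2]); d=e[:2]-c
print(e,o['wrist_force'],o['wrist_torque'],"phi",np.degrees(np.arctan2(R[1,0],R[0,0])),"pos ang",np.degrees(np.arctan2(d[1],d[0])),np.hypot(*d),R[:,2])
b=a[185:245,240:320]; cv2.imwrite("pics/s17.png",cv2.resize(b,None,fx=9,fy=9,interpolation=2)[:,:,::-1])
cv2.imwrite("pics/w17.png",w[:,:,::-1])
E
```

```text
time_s: 18.45
ee_pos: [545.9, 81.7, 91.2]
orientation: [0.002, 0.654, 0.756, 0.003]
wrist_force: [9.5, 2.5, 2.0]
opening: 12.0
[545.87791917  81.75613829  91.12789192] [9.11652975 2.44178045 2.04529935] [ 0.1948057  -1.7970981  -0.70530366] phi 98.24817802594612 pos ang 95.30793632896294 95.36507384104308 [ 7.06267342e-03  9.39696849e-04 -9.99974617e-01]
```

View pics/s17.png

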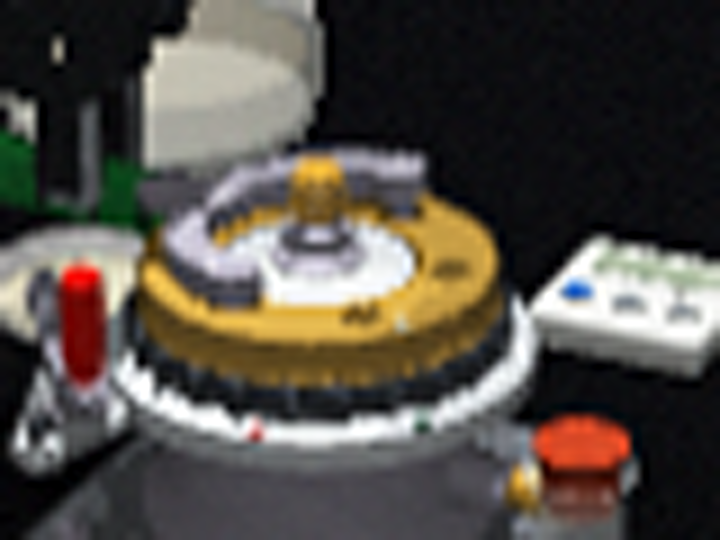

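View pics/w17.png

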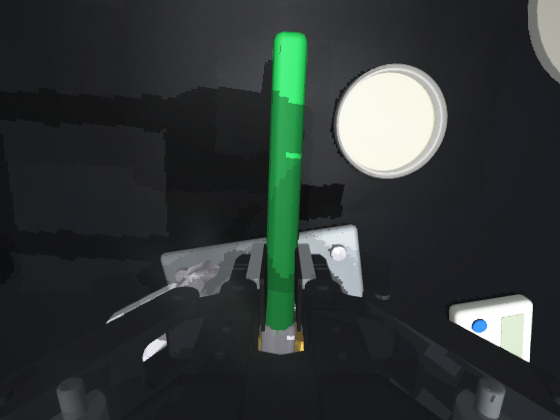

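```bash
python3 -m pendant '[[[-1,0,0.25,0,0,0,0],[-1,0,0.25,-0.5,0,0,0],[-1,0,0.25,-1.5,0,0,0],[-1,0,0.25,-3,0,0,0],[-1,0,0.25,-6,0,0,0],[-1,0,0.25,-9,0,0,0],[-1,0,0.25,-12,0,0,0],[-1,0,0.25,-12,0,0,0]]]'
python3 - <<'E'
from h import *
a=manip.camera("scene")
o,e,R=obs()
print(e,o['wrist_force'],o['wrist_torque'],"phi",np.degrees(np.arctan2(R[1,0],R[0,0])),R[:,2])
b=a[165:245,240:320]; cv2.imwrite("pics/s18.png",cv2.resize(b,None,fx=7,fy=7,interpolation=2)[:,:,::-1])
E
```

```text
time_s: 19.55
ee_pos: [548.3, 82.4, 213.8]
orientation: [0.004, 0.654, 0.757, 0.004]
wrist_force: [0.8, 0.4, -3.8]
opening: 12.2
[547.70129729  82.28263306 211.41795876] [-0.33578981  0.16917449 -3.27375087] [ 0.03968843 -0.04616759 -0.02253689] phi 98.31270642337904 [ 0.00802364  0.00134848 -0.9999669 ]
```

View pics/s18.png

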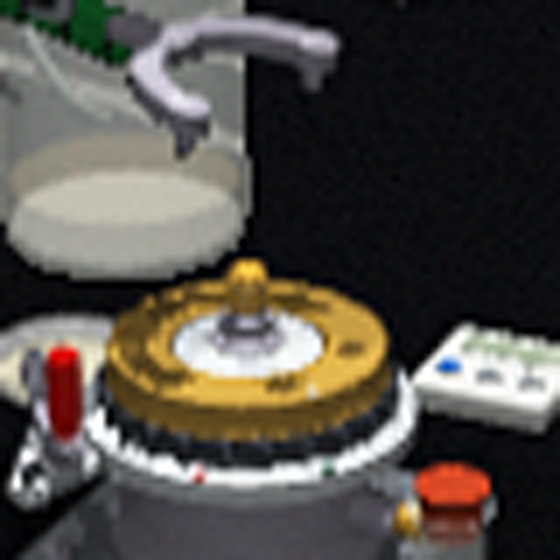

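```bash
python3 -m pendant '[[[-1,-3,-1.2,0,0,0,0],[-1,-7,-3,0,0,0,0],[-1,-11.5,-5,0,0,0,0],[-1,-16,-7,0,0,0,0],[-1,-19.5,-8.5,0,0,0,0],[-1,-21.1,-8.9,0,0,0,0],[-1,-21.1,-8.9,0,0,0,0],[-1,-21.1,-8.9,0,0,0,0]]]'
python3 - <<'E'
from h import *
o,e,R=obs()
print(e,"phi",np.degrees(np.arctan2(R[1,0],R[0,0])),R[:,2])
np.savez("w19.npz",e=e,R=R)
cv2.imwrite("pics/w19.png",manip.camera("wrist")[:,:,::-1])
crop("pics/w19.png","pics/w19c.png",80,0,280,140,4)
E
```

```text
time_s: 20.6
ee_pos: [490.3, -138.2, 209.9]
orientation: [0.002, 0.654, 0.757, 0.003]
wrist_force: [-0.5, -0.2, -3.5]
opening: 12.4
[ 490.31467078 -138.21895015  209.93085909] phi 98.3838425212719 [ 0.00708075  0.00252313 -0.99997175]
```

View pics/w19.png

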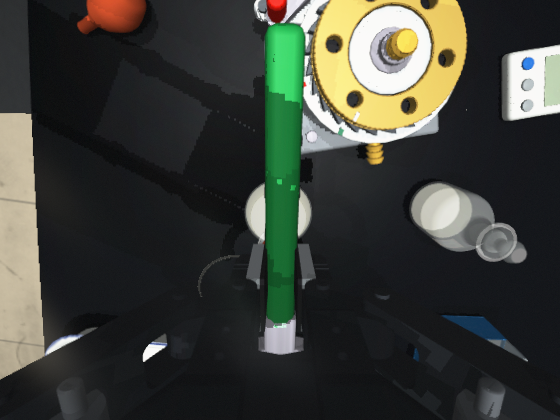

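View pics/w19c.png

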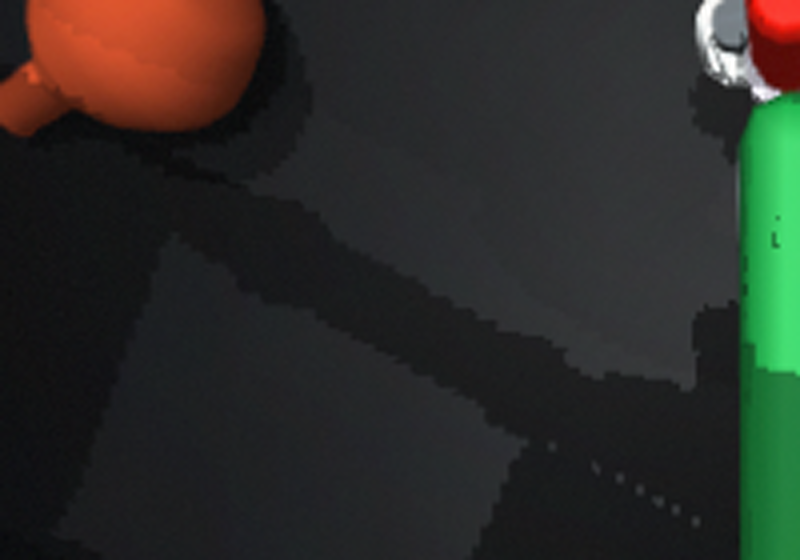

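Ring is clearly visible: holes at (334,44), (354,99), (408,105), (445,58), white line (357,117), green mark (341,131).

Run:
```python
from h import *
d=np.load("w19.npz"); P=(d['e'],d['R'])
H=np.array([onz("wrist",uv,96,P)[:2] for uv in [(334,44),(354,99),(408,105),(445,58)]])
c=(H[0]+H[2]+H[1]+H[3])/4; 
from scipy.optimize import least_squares
def f(p):
    a=np.radians(p[2]+60*np.arange(4)); return (H-np.c_[p[0]+42*np.cos(a),p[1]+42*np.sin(a)]).ravel()
s=least_squares(f,[555,-13,-160]); print(s.x,s.fun.round(1), s.x[2]%60)
for n,uv,z in [("white",(357,117),96),("green",(341,131),70)]:
    X=onz("wrist",uv,z,P); print(n,np.degrees(np.arctan2(X[1]-s.x[1],X[0]-s.x[0])))
crop("pics/w19.png","pics/w19e.png",300,0,480,140,4.2)
```

```text
[ 554.1729647   -14.17267384 -177.63866749] [ 0.7 -0.2  0.2  0.1 -0.3  0.3 -0.6 -0.3] 2.3613325124416917
white -106.18874668365171
green -107.44066728483776
```

View pics/w19e.png

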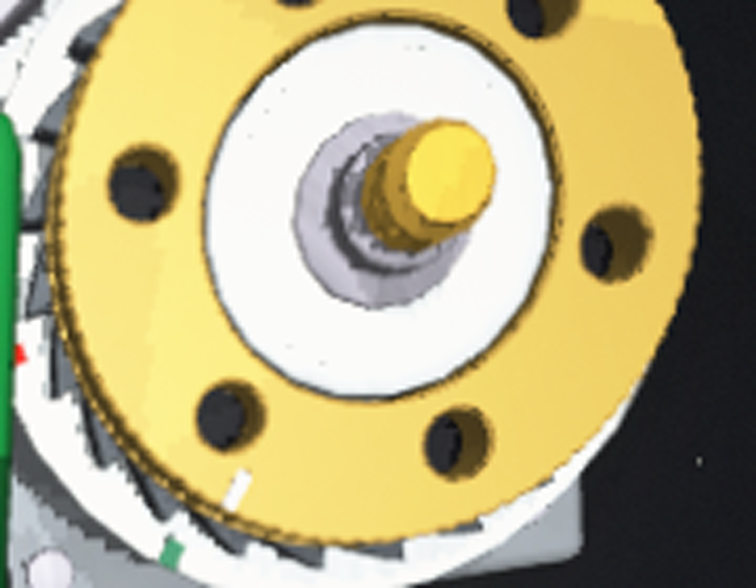

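```bash
python3 -m pendant '[[[-1,-3,-1,0,0,0,9],[-1,-7,-2,0,0,0,19],[-1,-11,-3.2,0,0,0,29],[-1,-15,-4.5,0,0,0,39],[-1,-19,-5.7,0,0,0,49],[-1,-23,-7,0,0,0,59],[-1,-26,-8,0,0,0,69],[-1,-27.3,-8.2,0,0,0,78]]]'; python3 -m pendant '[[[-1,0,0,0,0,0,7],[-1,0,0,0,0,0,14],[-1,0,0,0,0,0,20],[-1,0,0,0,0,0,20],[-1,0,0,0,0,0,20],[-1,0,0,0,0,0,20],[-1,0,0,0,0,0,20],[-1,0,0,0,0,0,20]]]'
python3 - <<'E'
from h import *
o,e,R=obs()
print(e,"phi",np.degrees(np.arctan2(R[1,0],R[0,0])),R[:,2],o['q'].round(2))
np.savez("w20.npz",e=e,R=R)
cv2.imwrite("pics/w20.png",manip.camera("wrist")[:,:,::-1]); cv2.imwrite("pics/s20.png",manip.camera("scene")[:,:,::-1])
E
```

```text
time_s: 21.65
ee_pos: [449.5, -420.9, 208.6]
orientation: [-0.001, 0.985, 0.175, 0.004]
wrist_force: [-0.4, 0.8, -3.0]
opening: 12.1
time_s: 22.65
ee_pos: [449.5, -420.9, 208.6]
orientation: [-0.001, 1.0, 0.001, 0.003]
wrist_force: [0.8, -0.2, -3.5]
opening: 11.8
[ 449.49797448 -420.87052838  208.64149476] phi 0.11354045368816627 [ 0.00692124  0.00267373 -0.99997247] [-0.81  0.13  1.23  0.01  1.78  0.76]
```

View pics/w20.png

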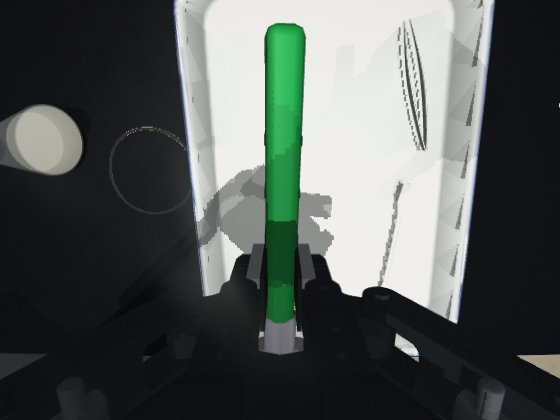

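View pics/s20.png

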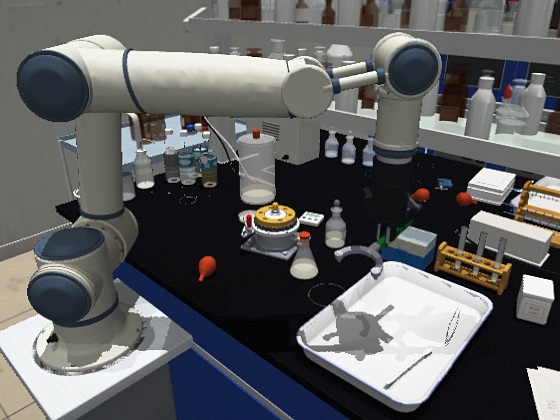

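```bash
python3 - <<'E'
from h import *
d=np.load("w20.npz"); P=(d['e'],d['R'])
W=lambda u,v,z:onz("wrist",(u,v),z,P).round(1)
for uv in [(177,10),(190,150),(204,295),(492,20),(475,180),(457,320)]: print(W(*uv,40))
print("bottom rim", W(400,355,40))
print("tools",W(405,20,8),W(424,150,8),W(400,182,8),W(380,285,8))
# scene outline sides midpoints
for n,uv in [("left-near edge mid (robot side)",(344,304)),("right far edge",(452,351)),("top edge",(440,277)),("bottom",(352,379))]: print(n,onz("scene",uv,40).round(1))
E
python3 -c "
from h import *
crop('pics/s20.png','pics/s20c.png',290,250,500,415,3.6)"
```

```text
[ 607.4 -331.4   40. ]
[ 487.6 -335.    40. ]
[ 333.9 -339.3   40. ]
[ 601.2 -605.    40. ]
[ 459.6 -610.8   40. ]
[ 303.3 -615.9   40. ]
bottom rim [ 257.8 -557.3   40. ]
tools [ 608.6 -539.6    8. ] [ 485.4 -571.2    8. ] [ 451.3 -549.1    8. ] [ 328.9 -537.7    8. ]
left-near edge mid (robot side) [ 412.6 -360.    40. ]
right far edge [ 435.1 -597.8   40. ]
top edge [ 655.6 -466.4   40. ]
bottom [ 247.  -498.6   40. ]
```

View pics/s20c.png

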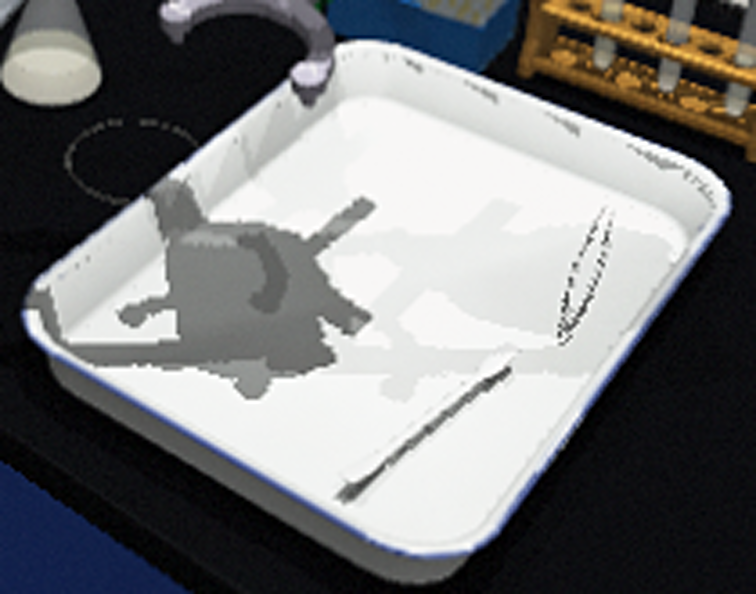

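```bash
python3 -m pendant '[[[-1,0.3,0.8,3,0,0,0],[-1,0.5,1.7,7,0,0,0],[-1,0.5,1.7,11,0,0,0],[-1,0.5,1.7,14.5,0,0,0],[-1,0.5,1.7,17,0,0,0],[-1,0.5,1.7,18.2,0,0,0],[-1,0.5,1.7,18.7,0,0,0],[-1,0.5,1.7,18.7,0,0,0]]]'
python3 - <<'E'
from h import *
o,e,R=obs()
print(e,"phi",np.degrees(np.arctan2(R[1,0],R[0,0])),R[:,2],o['wrist_force'],o['wrist_torque'])
cv2.imwrite("pics/w21.png",manip.camera("wrist")[:,:,::-1]); cv2.imwrite("pics/s21.png",manip.camera("scene")[:,:,::-1])
crop('pics/s21.png','pics/s21c.png',290,250,500,415,3.6)
E
```

```text
time_s: 23.75
ee_pos: [455.8, -437.8, 22.9]
orientation: [-0.001, 1.0, 0.001, 0.004]
wrist_force: [-1.3, 1.0, 1.0]
opening: 12.0
[ 455.84278144 -437.81227098   22.92033826] phi 0.1037137250875118 [ 0.00719651  0.00165445 -0.99997274] [-1.34147123  1.02335554  1.04150543] [0.30285325 0.66840749 0.00964811]
```

View pics/s21c.png

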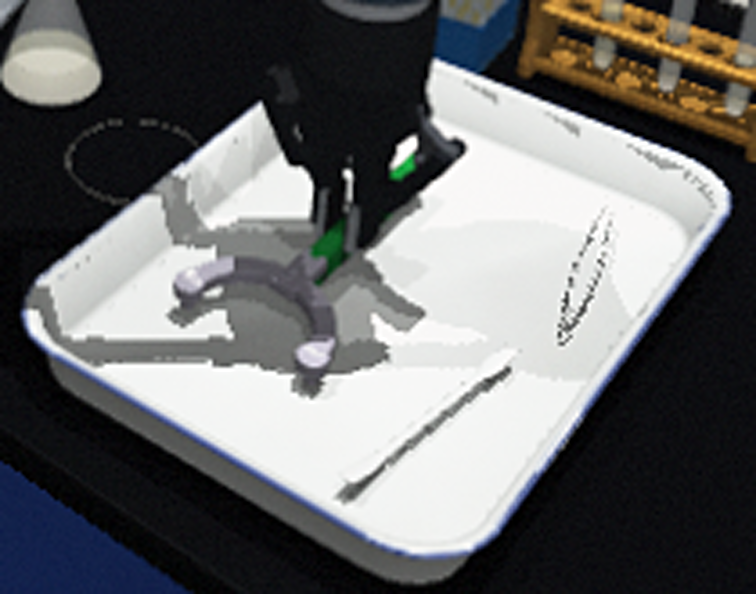

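View pics/w21.png

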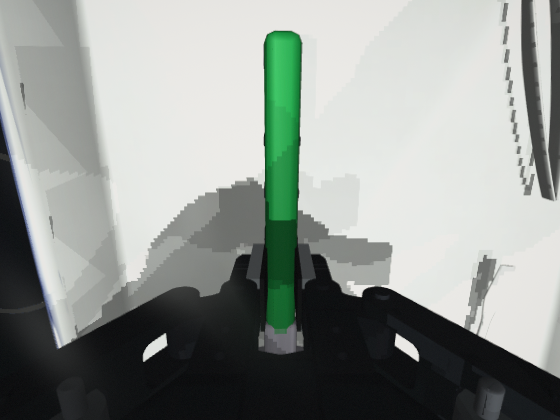

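```bash
python3 -m pendant '[[[-1,0,0,0.2,0,0,0],[-1,0,0,0.4,0,0,0],[-1,0,0,0.5,0,0,0],[-1,0,0,0.5,0,0,0],[-0.6,0,0,0.5,0,0,0],[-0.4,0,0,0.5,0,0,0],[-0.2,0,0,0.4,0,0,0],[-0.2,0,0,0.4,0,0,0]]]'
python3 - <<'E'
from h import *
o,e,R=obs()
print(e,o['wrist_force'],o['wrist_torque'],o['opening'])
cv2.imwrite("pics/w22.png",manip.camera("wrist")[:,:,::-1]); cv2.imwrite("pics/s22.png",manip.camera("scene")[:,:,::-1])
crop('pics/s22.png','pics/s22c.png',290,250,500,415,3.6)
E
```

```text
time_s: 24.85
ee_pos: [456.3, -438.0, 19.3]
orientation: [-0.0, 1.0, 0.001, 0.004]
wrist_force: [0.3, 0.9, 0.0]
opening: 34.1
[ 456.27229373 -437.99998352   19.28385147] [0.27384248 0.92412855 0.01299303] [ 0.01894963 -0.00787755 -0.02314557] 34.141592909471285
```

View pics/s22c.png

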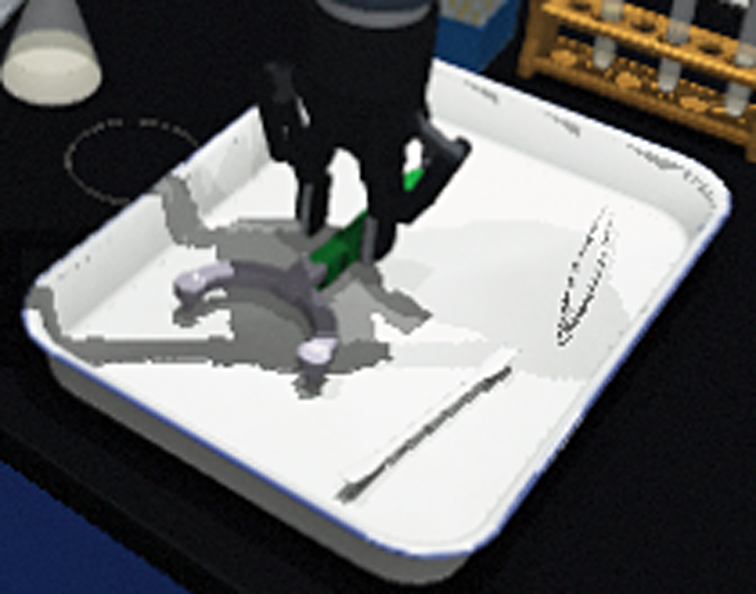

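View pics/w22.png

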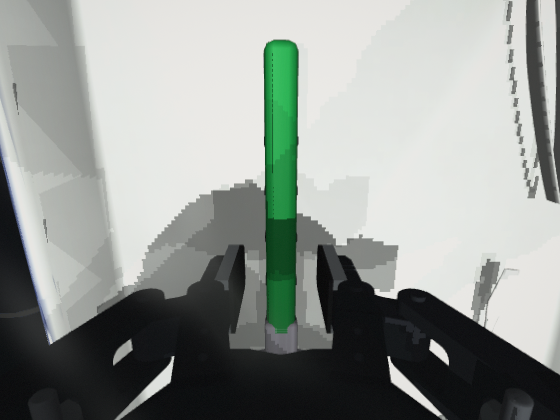

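Released and lying on the floor with no contact force. Lift clear straight up and look.

```bash
python3 -m pendant '[[[-0.2,0,0,-1,0,0,0],[-0.2,0,0,-4,0,0,0],[-0.2,0,0,-8,0,0,0],[-0.2,0,0,-13,0,0,0],[-0.2,0,0,-18,0,0,0],[-0.2,0,0,-23,0,0,0],[-0.2,0,0,-25,0,0,0],[-0.2,0,0,-25,0,0,0]]]'
python3 - <<'E'
from h import *
o,e,R=obs()
print(e,o['wrist_force'],o['opening']); np.savez("w23.npz",e=e,R=R)
cv2.imwrite("pics/w23.png",manip.camera("wrist")[:,:,::-1]); cv2.imwrite("pics/s23.png",manip.camera("scene")[:,:,::-1])
crop('pics/s23.png','pics/s23c.png',230,180,500,415,2.5)
E
```

```text
time_s: 25.95
ee_pos: [454.5, -438.7, 272.6]
orientation: [0.001, 1.0, 0.001, 0.006]
wrist_force: [0.5, -0.0, 0.6]
opening: 33.8
[ 454.54524386 -438.69358745  272.55364724] [ 0.53770406 -0.01448868  0.56198955] 33.82535572015439
```

View pics/w23.png

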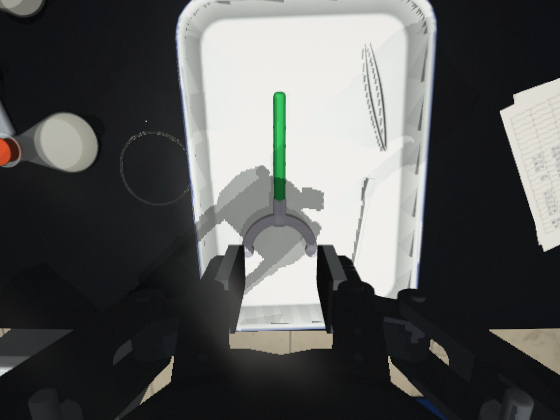

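View pics/s23c.png

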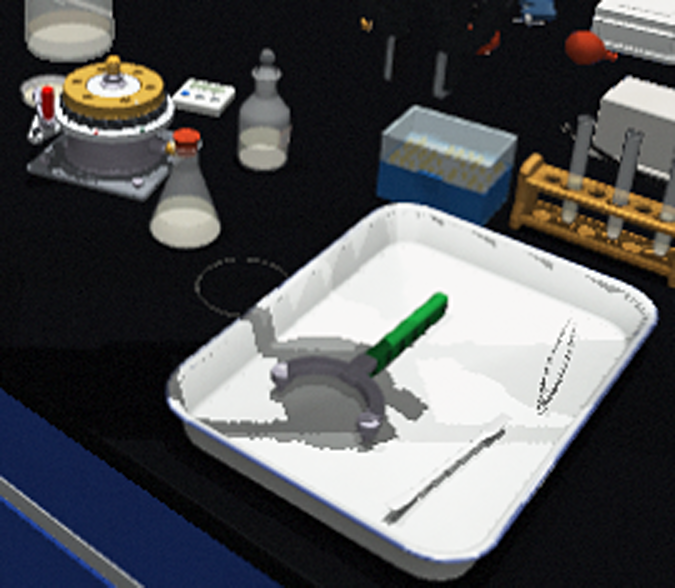

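Run:
```python
from h import *
d=np.load("w23.npz"); P=(d['e'],d['R'])
W=lambda u,v,z:onz("wrist",(u,v),z,P).round(1)
print("rims L/R/bottom",W(190,150,40),W(430,150,40),W(285,329,40))
r=W(280,94,28);m=(W(248,250,28)+W(312,250,28))/2;print("rear",r,"prongs",m,np.linalg.norm(r-m))
print(manip.get_obs()['time_s'],np.abs(manip.get_obs()['dq']).max())
```

```text
rims L/R/bottom [ 488.  -336.5   40. ] [ 488.7 -611.7   40. ] [ 253.1 -446.4   40. ]
rear [ 549.9 -439.2   28. ] prongs [ 360.75 -439.55   28.  ] 189.1503238167992
26.05 0.029946545432677836
```

```bash
python3 -c "
from plant import manip
print(manip.sign_off())"
```

```text
the job is handed in; nothing more can be done
None
```

The job is done and handed in at about 26 s. Every step worked, but the ring push went harder than intended at one point. `sign_off` gave no verdict.

- **Pawl:** I pushed it past its middle with the shut fingers and it snapped off the teeth. The last scene picture still shows its knob at the off position.
- **Seating:** The spanner went into two opposite holes before any turning. The prong tips reached an estimated 84 mm up, which is fully seated.
- **Turning:** I eased the ring counter-clockwise to its stop. A wrist picture taken after lifting the spanner out shows 45.1 degrees of turn, with the white line beside the green one.
- **Laying down:** The spanner touched the tray floor lightly before I let go. It lies clear of the tweezers and spatula, with its prongs about 94 mm from the tray's centre along the length and 34 mm across. It looks level, but I did not measure the tilt. The gripper is about 250 mm above it.
- **Surroundings:** The flask, bottle, timer and dish look unmoved in the last scene picture; I did not measure their positions.

**What disagreed:**
- **Ring angle:** While the spanner was still on the ring, the coarse scene picture gave only 41 to 43 degrees.
- **Extra push:** To check that reading I pushed further, which reached about 37 N at the stop. That tilted the tool 2.7 degrees and lifted the spanner head a little. I re-seated it, held it against the stop again, then lifted it out.
- **Grip height:** The grip on the handle ended up about 5 mm higher than planned, and the handle slipped about 2 degrees in the fingers.

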